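Deburr three studs in a basin of steel balls

TASK

Deburr the studs that lie in the round basin: push the ball box over its edge stop so that it falls onto its side on the chute and all its balls run into the basin. Then take the stirring rod from its leaning rest and stir the balls and studs with the rod's end close to the basin's floor, about half-way from the centre to the wall: begin on the chute's side of the basin and go two full rounds, clockwise seen from above, ending at the chute's side again. Lay the rod back in its rest, leave the box lying on the chute and every ball and stud in the basin, and do not disturb the white bottle.

Things in the scene. Friction and masses are not known exactly. Their poses are not given: they have to be found in the camera images.
- stir_station: Fixed plywood board (230 mm in x, y -115 to +280 mm, 12 mm thick) with, in line along its +y, a round steel basin, a chute, an edge stop and a ledge. Origin on the table under the basin's centre, z up. The chute plate, between cheeks 96 mm apart, falls at 14 degrees from the stop (y 165 mm, z 99 mm) to just over the basin's rim (y 89 mm, z 80 mm).
- basin_center (a point): Centre of the basin's flat inner floor, on its surface, 17 mm above the table. Axes as stir_station: the chute is at +y; clockwise from above runs +y, +x, -y, -x, +y. The floor is flat to 45 mm radius, then rises at about 21 degrees to 14 mm above this point at 82 mm radius, then steeply to the rim, 55 mm above this point, 92 mm outer radius.
- edge_stop (a point): Middle of the stop's foot, on the ledge, on the face toward the box; 87 mm above the table, axes as stir_station. The stop bar is 12 mm high, 8 mm thick. The level ledge runs from here 92 mm toward +y between cheeks 96 mm apart and 16 mm high. The box is pushed toward -y.
- media_box: Ball box: open sheet-metal box, 50 x 50 mm, 100 mm tall, base flange 8 mm proud toward the stop, 10 mm at the sides; 0.25 kg plus balls. Origin under its centre, z up; stands on the ledge, flange 1 to 4 mm from the stop. Push the far (+y) wall near its top toward -y, along an arc about the stop's foot: past 50 degrees it falls onto the chute, mouth over the basin, flange hooked behind the stop.
- stir_rod: Stirring rod, 200 mm long, 0.15 kg: round 12 mm steel shaft with a rounded lower end, and a square wooden handle 18 x 18 mm, 60 mm long, at the top (140 to 200 mm from the lower end). Origin at the lower end; z runs along the rod toward the handle; x and y are square to the handle's flats.
- rod_grip (a point): Centre of the rod's handle, on the axis, 170 mm from the lower end, 30 mm below the handle's top. Axes as stir_rod.
- rod_tip (a point): Lower end of the stirring rod, on its axis. Axes as stir_rod.
- rod_rest: Fixed steel rest, base 150 x 80 mm, origin on the table. A V trough (10 to 125 mm above its foot plate, sides 24 mm wide) leans 35 degrees from vertical toward the rest's -x. Its open side faces 0.819 x + 0.574 z (rest's axes): the rod is lifted off or laid in along that line. The shaft lies in the V, the handle is free above it; released a little high, the rod slides down onto the foot plate.
- rest_foot (a point): Where the rod's lower end belongs when the rod lies in the rest: on the foot plate. Axes as rod_rest.
- rest_grip (a point): Where the centre of the rod's handle (rod_grip) belongs when the rod lies in the rest; the line from rest_foot to here (170 mm) is the rod's axis at rest. Axes as rod_rest.
- ball_0: Polished, slippery steel ball, 20 mm diameter, 33 g; origin at its centre. At the start in the box.
- ball_1: Polished, slippery steel ball, 20 mm diameter, 33 g; origin at its centre. At the start in the box.
- ball_2: Polished, slippery steel ball, 20 mm diameter, 33 g; origin at its centre. At the start in the box.
- ball_3: Polished, slippery steel ball, 20 mm diameter, 33 g; origin at its centre. At the start in the box.
- ball_4: Polished, slippery steel ball, 20 mm diameter, 33 g; origin at its centre. At the start in the box.
- ball_5: Polished, slippery steel ball, 20 mm diameter, 33 g; origin at its centre. At the start in the box.
- stud_0: Smooth copper-coloured weld stud, 10 mm thick, 30 mm long along its y, 12 g; origin under its middle. At the start lying in the basin.
- stud_1: Smooth copper-coloured weld stud, 10 mm thick, 30 mm long along its y, 12 g; origin under its middle. At the start lying in the basin.
- stud_2: Smooth copper-coloured weld stud, 10 mm thick, 30 mm long along its y, 12 g; origin under its middle. At the start lying in the basin.
- white_bottle: Bystander: white plastic bottle, 48 mm diameter, 118 mm tall, standing behind the work; origin at the centre of its underside.
There are look-alikes about, which are no part of the job. Of the things that look like the rod_rest, the middle-sized one is meant.

How it is judged:
By the outcome, as a careful person would: the job done as asked, in the order asked, and still so for the second after the job is handed in, with the robot touching nothing.
It also fails if it takes over 72 s, if anything falls off the work surface, if the arm or the gripper's body presses on something with over 40 N, if the wrist force passes 120 N, or if a joint passes its speed limit or range.

ROBOT

A 6-joint arm with a two-finger parallel gripper is mounted at the origin on a cart in front of the work surface, level with it; the furniture and walls round the work are solid. World frame = base frame: x ahead of the robot, y to its left, z up, the work surface at z = 0. Lengths are in m, angles in rad, forces in N, time in s.
With the tool pointing down it reaches from about 0.35 to 0.775 m from the base axis. Payload 7.3 kg.
Tool frame: the origin (TCP) lies midway between the tips of the shut fingers; the grasp point (between the pads) lies 19 mm behind it; z points along the fingers, y is the direction in which the jaws open and shut (so a half turn about z gives the same grasp; the last joint's range is limited). The gripper opens to 92 mm and grips with 3 to 60 N. Pads are 19 mm wide; open, the fingers measure 130 mm over their backs; the gripper's body (75 mm by 190 mm) begins 47 mm behind the grasp point.
Start: joints at [-0.146, 0.342, 1.524, -0, 1.275, -0.146], TCP at [0.525, 0, 0.227] pointing down, gripper open.
Joint ranges: [-2.53, 2.53], [-0.77, 2.02], [0.04, 2.7], [-1, 4.14], [0.28, 2.66], [-3.11, 3.11]. Speed limits (rad/s): [2.57, 2.57, 3.14, 3.14, 3.14, 3.14].

INTERFACE

Orientations are given as [roll, pitch, yaw] about the fixed x, y, z axes, in that order (R = Rz(yaw) Ry(pitch) Rx(roll)).
In Python, from cell import status, eyes, job gives the robot as it stands.
- The arm moves only by the tool jog_arm, never from a script. Its argument "series" is a list of rows, each a list of 3 entries, a list of its own where there are three numbers: the gripper command: -1 is shut, 1 is fully open, values between are in proportion, then the shift along the tool's x, y, z in m, then the turn, a rotation vector about the tool's x, y, z in rad. In form: [[grip, [x, y, z], [ax, ay, az]], ...]. A call has 1 to 12 rows; each row is the pose to reach, as a shift and turn from the pose commanded when the call began, along the tool's axes at that moment; what a row does not reach only later rows make up. A row lasts 1/12 s, in which the tool goes at most 41.7 mm and 7.16 degrees, less where a joint would pass 70% of its speed; a pose out of reach is approached as far as the arm can. A call with a gripper value outside its range is refused whole. The fingers move at their own pace and stop on an object; "squeeze" is the grip in N (left out, the last holds). Time passes only in rows, so rows that repeat a pose let the fingers close. It gives the time, the measured TCP pose, the force and the opening at its end, in the units of the state.
- status.observe(): the state, without advancing time (a new reading comes with each control period).
- eyes.read_camera(name): name is "scene" or "side" or "wrist"; returns a dict with "img" (384x512x3 uint8, red, green, blue), "range_z" (384x512 float32, m along the optical axis (not along the pixel's ray), 0 where there is no reading), "camera_matrix" (3x3 intrinsics, pixels), "T" (4x4, takes a point from camera to world coordinates); the wrist camera has in their place "tool_from_camera" (4x4, takes a point from camera to tool coordinates, whose origin is the TCP and whose axes are the flange's). Camera axes: x right, y down, z forward; pixel columns grow to the right and rows downward; lengths in m; the calibration is good to about 2 mm. A picture is of the moment at which its call begins: read the wrist's pose just before it.
- job.hand_in(): hands the job in, once; it reports no verdict.
The state is a dict: "time": time; "qpos": joint angles; "qvel": joint speeds; "joint_efforts": joint torques, N m; "tool_pos": TCP position; "tool_rot": TCP orientation; "contact_force": force on the tool from outside, world axes, zero at the start; "torque": the same for the moment, N m; "opening": finger opening in m.
Only numpy, scipy, OpenCV 4.12 (cv2) and the standard library are available. Lean on these libraries where they do the work, as an engineer would, in place of code of your own. Each camera call takes 0.05 s, during which the arm holds its last target.

## Working session

There is one attempt and no reset: what is moved stays moved. The work goes in short steps, Python scripts to look and compute and a tool call to move; the robot and the scene stay as the last step left them, time stands still between calls to the robot, and variables do not carry over. Pictures are saved under pics/ and viewed, and the job is handed in when it is done.

Besides the shell and the picture viewer there is one more tool, called after "Emit:" as name([rows], argument=value, ...), one row to a line, values as JSON. jog_arm: Moves the arm, as the interface text tells. Its arguments: {"type":"object","properties":{"series":{"type":"array","items":{"type":"array"}},"squeeze":{"type":"number"}},"required":["series"]}

```bash
ls; mkdir -p pics; cat > h.py <<'E'
import numpy as np,cv2
from cell import status,eyes,job
from scipy.spatial.transform import Rotation as R
def tool():
    s=status.observe(); T=np.eye(4); T[:3,:3]=R.from_euler('xyz',s['tool_rot']).as_matrix(); T[:3,3]=s['tool_pos']; return T
def cam(n):
    t=tool(); c=eyes.read_camera(n)
    if n=='wrist': c['T']=t@c['tool_from_camera']
    return c
def pts(c):
    z=c['range_z'];K=c['camera_matrix'];v,u=np.mgrid[:z.shape[0],:z.shape[1]]
    P=np.stack([(u-K[0,2])/K[0,0]*z,(v-K[1,2])/K[1,1]*z,z],-1)
    return P@c['T'][:3,:3].T+c['T'][:3,3]
def save(n,im): cv2.imwrite('pics/'+n+'.png',cv2.cvtColor(im,cv2.COLOR_RGB2BGR))
E
python3 - <<'E'
from h import *
print(status.observe())
for n in('scene','side','wrist'):
    c=cam(n); save(n+'0',c['img']); np.savez('pics/'+n+'0.npz',**c); print(n,c['T'].round(3).tolist(),c['camera_matrix'].tolist())
E
```

```text
pics
{'time': 0.0, 'qpos': array([-1.45989926e-01,  3.42691415e-01,  1.52501112e+00,  9.24793147e-06,
        1.27538338e+00, -1.46004542e-01]), 'qvel': array([-0.00119999, -0.00162515,  0.00039772, -0.00084078, -0.00036058,
        0.00096293]), 'joint_efforts': array([ 7.61924657e-04, -4.31245601e+01, -2.44219762e+01,  7.17750052e-02,
        5.59406646e-02, -1.04314388e-04]), 'tool_pos': array([5.24600312e-01, 8.91601072e-05, 2.26063264e-01]), 'tool_rot': array([-3.14011657e+00, -2.25998279e-04,  1.57080808e+00]), 'contact_force': array([ 0.86885489,  0.21410883, -0.86235798]), 'torque': array([-0.01391655,  0.04404977,  0.04895025]), 'opening': 0.0917979703803145}
scene [[0.717, -0.483, 0.502, -0.042], [-0.697, -0.495, 0.52, -0.769], [-0.003, -0.722, -0.691, 1.047], [0.0, 0.0, 0.0, 1.0]] [[401.773579915889, 0.0, 257.0712091613342], [0.0, 401.773579915889, 198.33717904768955], [0.0, 0.0, 1.0]]
side [[0.995, -0.025, 0.101, 0.521], [-0.103, -0.396, 0.912, -1.031], [0.017, -0.918, -0.397, 0.522], [0.0, 0.0, 0.0, 1.0]] [[388.7541866812206, 0.0, 253.2385385653842], [0.0, 388.7541866812206, 188.58131528378092], [0.0, 0.0, 1.0]]
wrist [[1.0, 0.0, -0.0, 0.525], [0.0, -0.961, -0.276, 0.075], [-0.0, 0.276, -0.961, 0.384], [0.0, 0.0, 0.0, 1.0]] [[323.68888173155676, 0.0, 257.2473472287748], [0.0, 323.68888173155676, 191.54852415379017], [0.0, 0.0, 1.0]]
```

View pics/scene0.png

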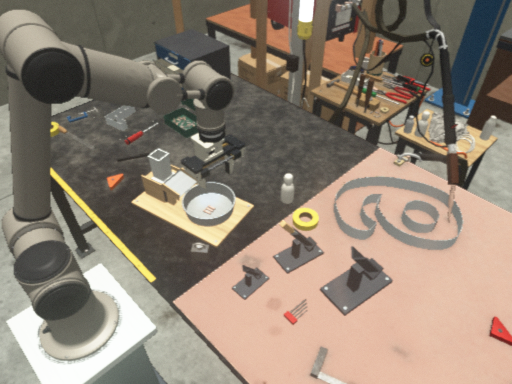

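View pics/side0.png

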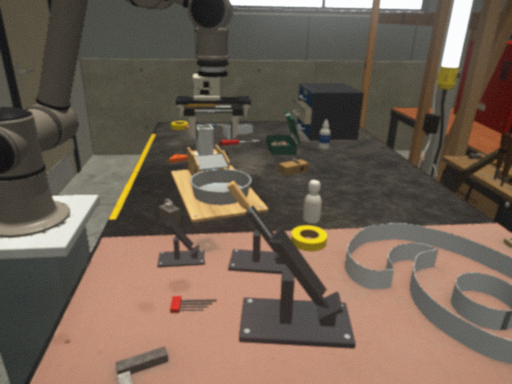

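View pics/wrist0.png

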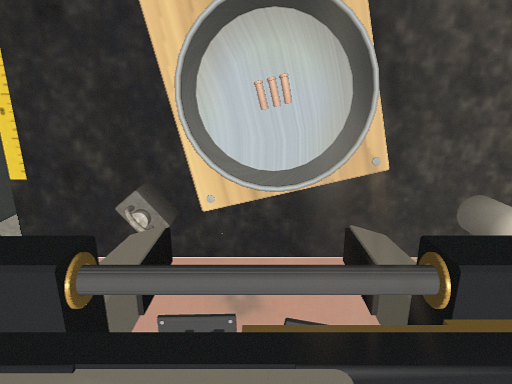

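```bash
python3 - <<'E'
from h import *
a=dict(np.load('pics/scene0.npz'));b=dict(np.load('pics/side0.npz'))
i=cv2.resize(a['img'][205:325,215:405],None,fx=4,fy=4,interpolation=2); save('c1',i)
i=cv2.resize(b['img'][165:355,140:370],None,fx=3.4,fy=3.1,interpolation=2)[:600,:800]; save('c2',i)
i=cv2.resize(a['img'][130:260,110:310],None,fx=4,fy=4,interpolation=2); save('c3',i)
E
```

```text
(no output)
```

View pics/c1.png

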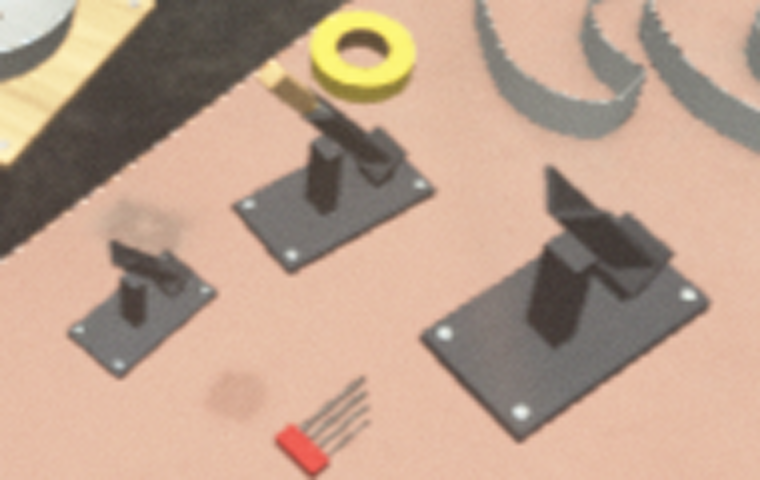

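View pics/c2.png

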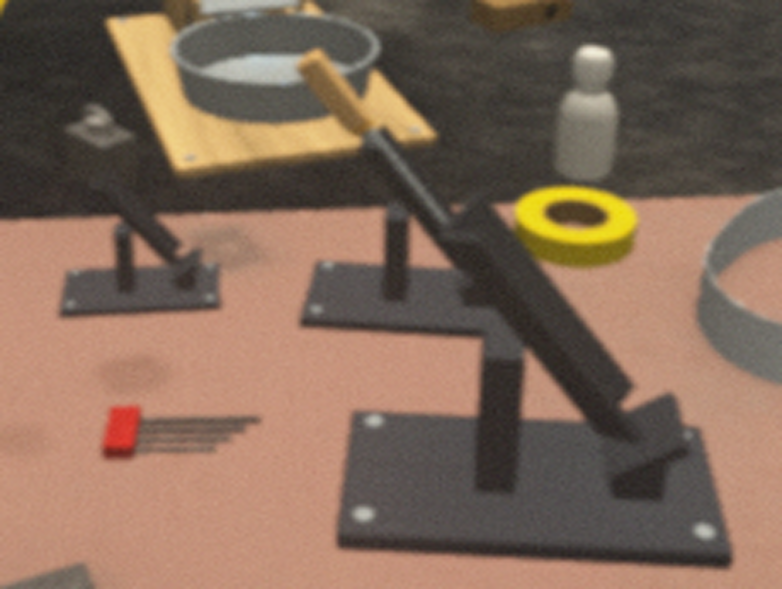

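View pics/c3.png

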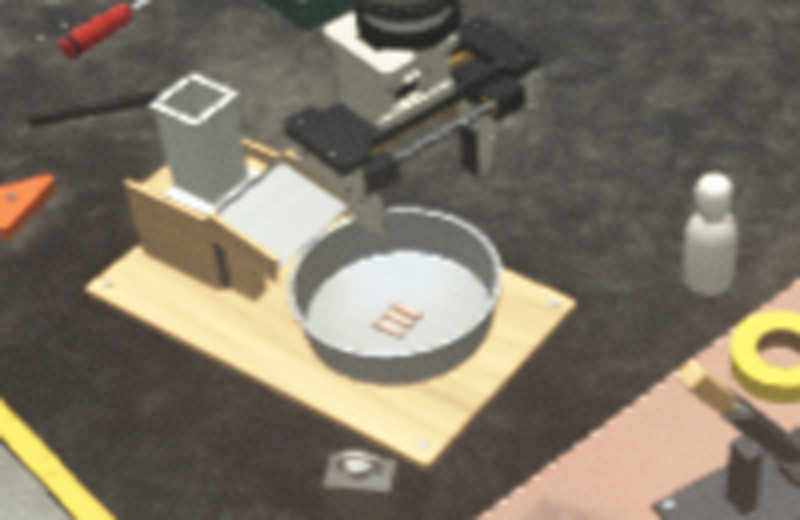

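```bash
python3 - <<'E'
from h import *
a=dict(np.load('pics/scene0.npz'));b=dict(np.load('pics/side0.npz'));w=dict(np.load('pics/wrist0.npz'))
pa,pb,pw=pts(a),pts(b),pts(w)
# table plane check
for n,p in(('scene',pa),('side',pb),('wrist',pw)):
    m=(abs(p[...,2])<.02)&(p[...,0]>.3)&(p[...,0]<.9)&(p[...,1]>-.3)&(p[...,1]<.3)
    print(n,np.median(p[m][:,2]),p[m][:,2].std(),m.sum())
for n,p,uv in(('bottle',pa,(287,188)),('box top',pa,(159,153)),('basin',pa,(210,212)),('restmid base',pa,(298,262)),('handle',pa,(288,229)),('small',pa,(250,292)),('large',pa,(340,300)),):
    print(n,p[uv[1],uv[0]].round(3))
for n,p,uv in(('studs',pw,(274,92)),('bottle',pw,(485,215)),('thing',pw,(140,210)),('boardcorner',pw,(210,205)),('corner2',pw,(385,165))):
    print(n,p[uv[1],uv[0]].round(3))
# rim points by height
for n,p in(('scene',pa),('side',pb),('wrist',pw)):
    m=(p[...,2]>.0695)&(p[...,2]<.076)&(p[...,0]>.4)&(p[...,0]<.62)&(p[...,1]>-.05)&(p[...,1]<.25)
    q=p[m][:,:2]
    for k in range(6):
        A=np.c_[2*q,np.ones(len(q))];s=np.linalg.lstsq(A,(q**2).sum(1),rcond=None)[0];r=np.sqrt(s[2]+s[0]**2+s[1]**2)
        d=np.hypot(*(q-s[:2]).T)-r; q=q[abs(d)<max(.004,np.std(d)*1.5)]
    print(n,len(q),s[:2].round(4),r.round(4))
E
```

```text
scene -0.0007619261748565975 0.0056190673994340554 17158
side 0.0018201957438401806 0.004529184865136303 15417
wrist 0.00030789107458253917 0.0060136306542066306 91880
bottle [ 0.781 -0.073  0.071]
box top [0.51  0.309 0.166]
basin [0.533 0.068 0.021]
restmid base [ 0.601 -0.291  0.006]
handle [ 0.567 -0.268  0.172]
small [ 0.415 -0.264  0.004]
large [ 0.584 -0.472  0.01 ]
studs [0.543 0.081 0.027]
bottle [ 0.779 -0.05   0.045]
thing [ 0.398 -0.041  0.053]
boardcorner [ 0.468 -0.049  0.012]
corner2 [0.675 0.    0.012]
scene 147 [0.5398 0.077 ] 0.091
side 204 [0.5432 0.077 ] 0.0906
wrist 2737 [0.5428 0.0794] 0.0903
```

Emit:
jog_arm([
  [-1,[0.02,-0.003,-0.01],[0,0,0]],
  [-1,[0.05,-0.008,-0.025],[0,0,0]],
  [-1,[0.08,-0.013,-0.04],[0,0,0]],
  [-1,[0.11,-0.018,-0.05],[0,0,0]],
  [-1,[0.14,-0.023,-0.06],[0,0,0]],
  [-1,[0.17,-0.028,-0.07],[0,0,0]],
  [-1,[0.185,-0.03,-0.08],[0,0,0]],
  [-1,[0.19,-0.03,-0.08],[0,0,0]],
  [-1,[0.19,-0.03,-0.08],[0,0,0]],
])

```text
time: 0.9
tool_pos: [0.4949, 0.1909, 0.3066]
tool_rot: [3.141, 0.0, 1.573]
contact_force: [0.5, -0.6, 0.6]
opening: 0.0368
```

```bash
python3 - <<'E'
from h import *
c=cam('wrist'); save('wrist1',c['img']); np.savez('pics/wrist1.npz',**c); print(c['T'][:3,3])
E
```

```text
[0.49521912 0.26565271 0.46442705]
```

View pics/wrist1.png

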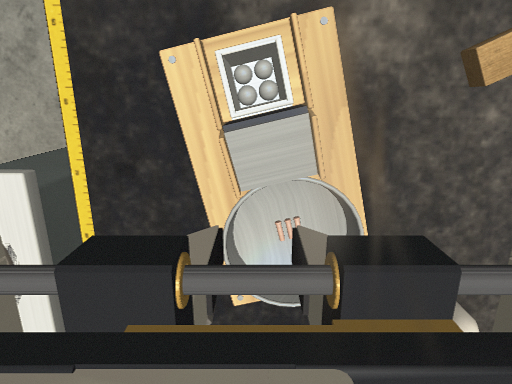

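```bash
python3 - <<'E'
from h import *
w=dict(np.load('pics/wrist1.npz'));p=pts(w)
# box top plane
sub=p[30:125,205:300]; z=sub[...,2]; m=(z>.16)
print('top z',np.percentile(z[m],[2,20,50,80,98]).round(4))
uv=np.argwhere((p[...,2]>.178)&(p[...,2]<.20)&(np.hypot(p[...,0]-.5,p[...,1]-.28)<.06))
q=p[uv[:,0],uv[:,1]][:,:2].astype(np.float32)
r=cv2.minAreaRect(q); print('box',r,len(q), 'medz',np.median(p[uv[:,0],uv[:,1],2]))
# board: points z .008-.016 
m=(abs(p[...,2]-.012)<.003)&(p[...,0]>.3)&(p[...,0]<.7)&(p[...,1]>-.1)&(p[...,1]<.42)
hsv=cv2.cvtColor(w['img'],cv2.COLOR_RGB2HSV)
mk=(m&(hsv[...,1]>60)).astype(np.uint8); mk=cv2.morphologyEx(mk,cv2.MORPH_OPEN,np.ones((3,3)))
uv=np.argwhere(mk>0); q=p[uv[:,0],uv[:,1]][:,:2].astype(np.float32); r=cv2.minAreaRect(q); print('board',r)
# screws
for u,v in((172,60),(323,20)): print(p[v,u].round(4))
d=p[20,323]-p[60,172]; print('yaw',np.degrees(np.arctan2(d[1],d[0])))
# board left and right edges
L=[];Rr=[]
for v in range(70,225,3):
    u=np.flatnonzero(mk[v]); 
    if len(u): L.append(p[v,u[0],:2]);Rr.append(p[v,u[-1],:2])
for E in(L,Rr):
    E=np.array(E,np.float32); l=cv2.fitLine(E,cv2.DIST_HUBER,0,.01,.01).ravel(); print('edge',l, np.degrees(np.arctan2(-l[0]*np.sign(l[1]),abs(l[1]))))
m=(p[...,2]>.0695)&(p[...,2]<.076)&(np.hypot(p[...,0]-.5425,p[...,1]-.0785)<.1)
q=p[m][:,:2]
for k in range(6):
    A=np.c_[2*q,np.ones(len(q))];s=np.linalg.lstsq(A,(q**2).sum(1),rcond=None)[0];rr=np.sqrt(s[2]+s[0]**2+s[1]**2)
    d=np.hypot(*(q-s[:2]).T)-rr; q=q[abs(d)<max(.004,np.std(d)*1.5)]
print('rim',len(q),s[:2],rr)
E
```

```text
top z [0.1626 0.1816 0.1864 0.1872 0.1885]
box ((0.49368929862976074, 0.2821720838546753), (0.0540614016354084, 0.05401529371738434), 13.028257369995117) 1720 medz 0.18663565058732542
board ((0.52436363697052, 0.1599421352148056), (0.22966626286506653, 0.39424410462379456), 13.32795238494873)
[0.3854 0.3132 0.014 ]
[0.5784 0.3605 0.0142]
yaw 13.762590730182902
edge [ 0.2314194  -0.9728541   0.39860985  0.1982272 ] 13.380652
edge [ 0.2308678  -0.97298515  0.6309516   0.20250648] 13.348168
rim 1001 [0.54312055 0.08048601] 0.09061075824282507
```

Emit:
jog_arm([
  [-1,[0.03,-0.003,0],[0,0,-0.04]],
  [-1,[0.06,-0.006,0],[0,0,-0.1]],
  [-1,[0.1,-0.01,0],[0,0,-0.16]],
  [-1,[0.13,-0.012,0],[0,0,-0.2]],
  [-1,[0.15,-0.014,0.01],[0,0,-0.232]],
  [-1,[0.152,-0.014,0.04],[0,0,-0.232]],
  [-1,[0.152,-0.014,0.075],[0,0,-0.232]],
  [-1,[0.152,-0.014,0.11],[0,0,-0.232]],
  [-1,[0.152,-0.014,0.13],[0,0,-0.232]],
  [-1,[0.152,-0.014,0.137],[0,0,-0.232]],
  [-1,[0.152,-0.014,0.137],[0,0,-0.232]],
])

```text
time: 1.87
tool_pos: [0.4806, 0.3402, 0.1672]
tool_rot: [-3.137, 0.002, 1.801]
contact_force: [-0.1, 0.1, 0.4]
opening: 0.0005
```

```bash
cat >> h.py <<'E'
O=np.array([.543,.0798]);yaw=np.radians(13.35)
ex=np.array([np.cos(yaw),np.sin(yaw)]);ey=np.array([-np.sin(yaw),np.cos(yaw)])
def st(p): return np.array([(p[:2]-O)@ex,(p[:2]-O)@ey,p[2]])
E
python3 - <<'E'
from h import *
s=status.observe();print(s['time'],st(s['tool_pos']),s['tool_rot'],s['contact_force'],s['opening'],s['qpos'].round(2))
for n in('scene','side'):
    c=cam(n); save(n+'1',c['img'])
E
```

```text
1.8667 [-0.00060578  0.26772853  0.16723522] [-3.13674089e+00  1.63446198e-03  1.80114080e+00] [-0.13512054  0.07015044  0.42121451] 0.00048298080658077525 [ 0.49  0.51  1.43 -0.    1.21  0.26]
```

View pics/scene1.png

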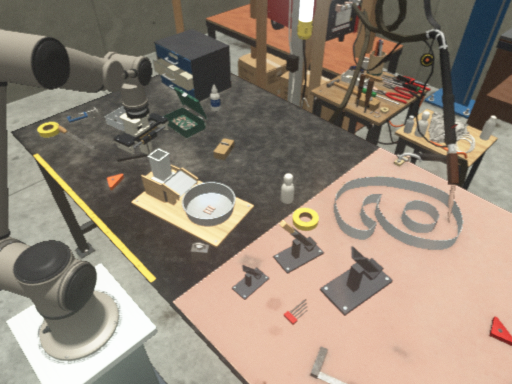

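Emit:
jog_arm([
  [-1,[-0.01,0,0],[0,0,0]],
  [-1,[-0.018,0,0],[0,0,0]],
  [-1,[-0.023,0,0],[0,0,0]],
  [-1,[-0.027,0,-0.001],[0,0,0]],
  [-1,[-0.031,0,-0.003],[0,0,0]],
  [-1,[-0.035,0,-0.006],[0,0,0]],
  [-1,[-0.04,0,-0.009],[0,0,0]],
  [-1,[-0.045,0,-0.011],[0,0,0]],
  [-1,[-0.05,0,-0.013],[0,0,0]],
  [-1,[-0.05,0,-0.013],[0,0,0]],
])

```text
time: 2.8
tool_pos: [0.4929, 0.2924, 0.1832]
tool_rot: [3.141, 0.0, 1.802]
contact_force: [-0.7, 1.2, 1.2]
opening: 0.0008
```

```bash
python3 - <<'E'
from h import *
s=status.observe();print(s['time'],st(s['tool_pos']),s['contact_force'])
for n in('scene','side'):
    c=cam(n); 
    save(n+'2',cv2.resize(c['img'][120:240,90:250] if n=='scene' else c['img'][100:220,130:290],None,fx=3.5,fy=3.5))
E
```

```text
2.8 [0.00036979 0.21844533 0.18319135] [-0.65312825  1.20328764  1.24589928]
```

View pics/scene2.png

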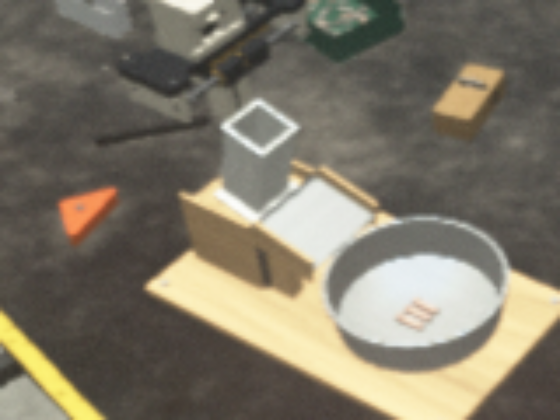

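View pics/side2.png

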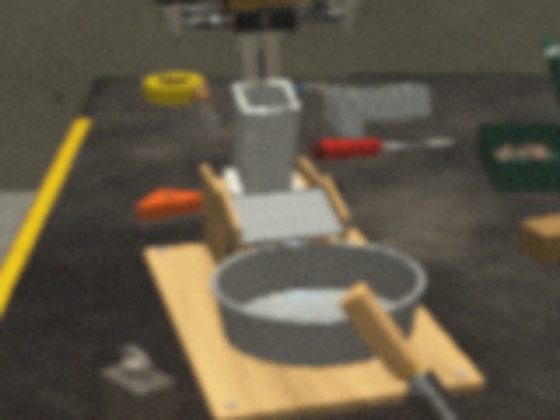

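Emit:
jog_arm([
  [-1,[-0.007,0,-0.002],[0,0,0]],
  [-1,[-0.014,0,-0.004],[0,0,0]],
  [-1,[-0.022,0,-0.005],[0,0,0]],
  [-1,[-0.03,0,-0.006],[0,0,0]],
  [-1,[-0.038,0,-0.006],[0,0,0]],
  [-1,[-0.046,0,-0.006],[0,0,0]],
  [-1,[-0.053,0,-0.006],[0,0,0]],
  [-1,[-0.059,0,-0.005],[0,0,0]],
  [-1,[-0.064,0,-0.004],[0,0,0]],
  [-1,[-0.069,0,-0.002],[0,0,0]],
  [-1,[-0.073,0,0.0],[0,0,0]],
  [-1,[-0.077,0,0.001],[0,0,0]],
])

```text
time: 3.9
tool_pos: [0.5101, 0.218, 0.1813]
tool_rot: [-3.141, 0.0, 1.803]
contact_force: [0.4, 0.1, -0.6]
opening: 0.0005
```

```bash
python3 - <<'E'
from h import *
s=status.observe();print(s['time'],st(s['tool_pos']),s['contact_force'])
for n in('scene','side'):
    c=cam(n); 
    save(n+'3',cv2.resize(c['img'][120:240,90:250] if n=='scene' else c['img'][100:220,130:290],None,fx=3.5,fy=3.5))
E
```

```text
3.9 [-6.17190264e-05  1.42082049e-01  1.81281071e-01] [ 0.3540715   0.10039944 -0.58856418]
```

View pics/scene3.png

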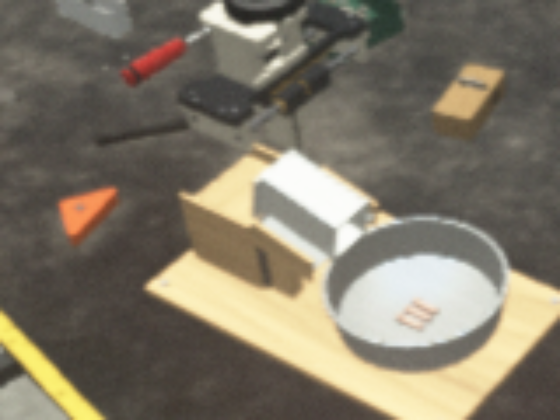

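View pics/side3.png

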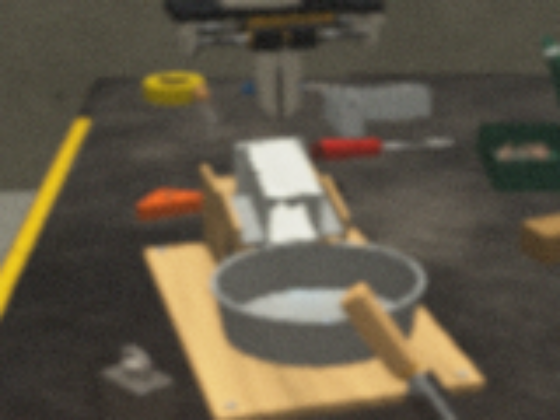

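Emit:
jog_arm([
  [-1,[0,0,-0.02],[0,0,0]],
  [-1,[0,0,-0.05],[0,0,0]],
  [-1,[0,0,-0.08],[0,0,0]],
  [-1,[0,0,-0.11],[0,0,0]],
  [1,[-0.02,0,-0.14],[0,0,0.05]],
  [1,[-0.05,0,-0.16],[0,0,0.11]],
  [1,[-0.08,0,-0.17],[0,0,0.17]],
  [1,[-0.11,0,-0.17],[0,0,0.23]],
  [1,[-0.14,0,-0.17],[0,0,0.23]],
  [1,[-0.14,0,-0.17],[0,0,0.23]],
])

```text
time: 4.83
tool_pos: [0.5434, 0.0779, 0.3517]
tool_rot: [3.141, 0.002, 1.568]
contact_force: [0.1, -0.1, 0.3]
opening: 0.0361
```

```bash
python3 - <<'E'
from h import *
s=status.observe();print(s['time'],s['tool_pos'],s['contact_force'])
for n in('scene','side','wrist'):
    c=cam(n); np.savez('pics/'+n+'4.npz',**c)
    im=c['img']
    save(n+'4',im if n=='wrist' else cv2.resize(im[120:240,90:250] if n=='scene' else im[100:220,130:290],None,fx=3.5,fy=3.5))
E
```

```text
4.8333 [0.54339242 0.07787656 0.35169783] [ 0.06666719 -0.06001517  0.32117261]
```

View pics/scene4.png

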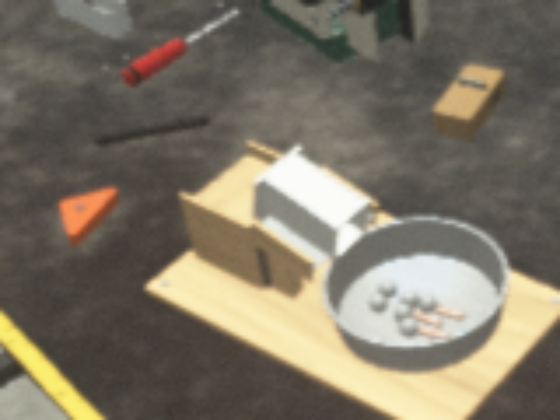

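View pics/wrist4.png

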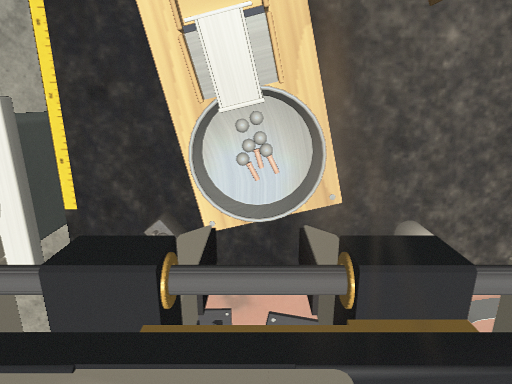

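```bash
python3 - <<'E'
from h import *
w=dict(np.load('pics/wrist4.npz'));p=pts(w)
for u,v in((222,105),(262,97),(243,95),(190,18),(249,5)): print('box',st(p[v,u]).round(3))
m=(p[...,2]>.1)&(p[...,2]<.17); 
q=np.array([st(x) for x in p[m]]); q=q[(abs(q[:,0])<.06)&(q[:,1]>.03)]; print('min y',np.percentile(q[:,1],[0,1,3]),'x',np.percentile(q[:,0],[1,99]))
a=dict(np.load('pics/scene0.npz'));pa=pts(a); b=dict(np.load('pics/side0.npz'));pb=pts(b)
for n,c,p,roi in(('scene',a,pa,(270,225,330,275)),('side',b,pb,(225,180,300,275))):
    h=cv2.cvtColor(c['img'],cv2.COLOR_RGB2HSV)
    m=np.zeros(p.shape[:2],bool); m[roi[1]:roi[3],roi[0]:roi[2]]=1
    wood=m&(p[...,2]>.11)&(h[...,0]>8)&(h[...,0]<30)&(h[...,1]>80)
    q=p[wood]; print(n,'wood',len(q))
    if len(q)>3:
        mu=q.mean(0);l=cv2.fitLine(q.astype(np.float32),cv2.DIST_HUBER,0,.01,.01).ravel();t=(q-mu)@l[:3];print(mu.round(3),l[:3].round(3),t.min(),t.max())
    base=m&(abs(p[...,2]-.006)<.006)&(c['img'].max(-1)<110)&(p[...,1]>-.36)
    q=p[base][:,:2].astype(np.float32);print('base',len(q),cv2.minAreaRect(q),np.median(p[base][:,2]))
E
```

```text
box [-0.023  0.077  0.128]
box [0.024 0.075 0.126]
box [0.003 0.082 0.128]
box [-0.029  0.165  0.151]
box [0.031 0.163 0.15 ]
min y [0.06939927 0.07071366 0.0733534 ] x [-0.05259201  0.05299099]
scene wood 72
[ 0.568 -0.266  0.175] [-0.619  0.142  0.773] -0.03243743117164808 0.03072257123753957
base 77 ((0.603435754776001, -0.23292824625968933), (0.13007694482803345, 0.203328937292099), 9.519978523254395) 0.007941375163470044
side wood 338
[ 0.579 -0.325  0.193] [ 0.067  0.907 -0.417] -0.7807949948570266 0.09846887708653003
base 2762 ((0.6625351309776306, -0.024852782487869263), (0.5786178112030029, 0.2114158421754837), 77.8744125366211) 0.001756123139709631
```

Emit:
jog_arm([
  [1,[-0.02,0.002,0],[0,0,0]],
  [1,[-0.055,0.005,0],[0,0,0]],
  [1,[-0.093,0.01,0],[0,0,0]],
  [1,[-0.131,0.015,0],[0,0,0]],
  [1,[-0.169,0.02,0],[0,0,0]],
  [1,[-0.207,0.025,0],[0,0,0]],
  [1,[-0.245,0.03,0],[0,0,0]],
  [1,[-0.283,0.03,0],[0,0,0]],
  [1,[-0.32,0.03,0],[0,0,0]],
  [1,[-0.345,0.03,0],[0,0,0]],
  [1,[-0.36,0.03,0],[0,0,0]],
  [1,[-0.36,0.03,0],[0,0,0]],
])

```text
time: 5.98
tool_pos: [0.5732, -0.2794, 0.3507]
tool_rot: [-3.141, -0.0, 1.571]
contact_force: [0.2, 0.4, 0.0]
opening: 0.0918
```

```bash
python3 - <<'E'
from h import *
s=status.observe();print(s['time'],s['tool_pos'],s['qpos'].round(2))
for n in ('wrist',):
    c=cam(n); np.savez('pics/'+n+'5.npz',**c)
    save(n+'5',c['img'])
E
```

```text
5.9833 [ 0.57319978 -0.27937227  0.35074745] [-0.57  0.52  0.91 -0.    1.71 -0.57]
```

View pics/wrist5.png

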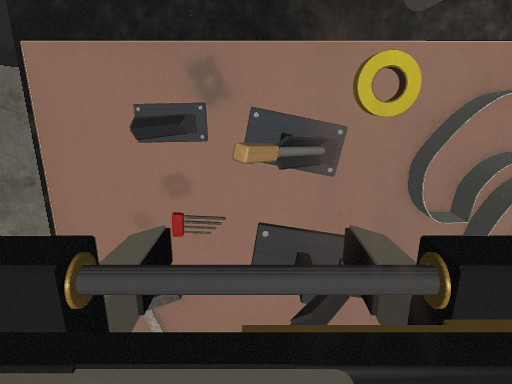

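```bash
cat > rest.py <<'E'
from h import *
import sys
w=dict(np.load(sys.argv[1]));p=pts(w);img=w['img'];h=cv2.cvtColor(img,cv2.COLOR_RGB2HSV)
x0,y0,x1,y1=map(int,sys.argv[2:6])
roi=np.zeros(p.shape[:2],bool);roi[y0:y1,x0:x1]=1
# outline of the rest on the z=top plate plane from image mask
m=(roi&(p[...,2]>.003)&(p[...,2]<.016)&(img.max(-1)<120)).astype(np.uint8)
q=p[m>0][:,:2].astype(np.float32);r=cv2.minAreaRect(q);print('base',r,'z',np.percentile(p[m>0][:,2],[5,50,95]))
print(cv2.boxPoints(r).round(4).tolist())
wood=roi&(p[...,2]>.1)&(h[...,0]>8)&(h[...,0]<28)&(h[...,1]>70)
q=p[wood];l=cv2.fitLine(q.astype(np.float32),cv2.DIST_HUBER,0,.01,.01).ravel();d=l[:3]*np.sign(l[5-3]);t=(q-l[3:])@d
print('wood',len(q),l[3:].round(4),d.round(3),'az',np.degrees(np.arctan2(d[1],d[0])),'tilt',np.degrees(np.arccos(d[2])),t.min(),t.max(),q[:,2].min(),q[:,2].max())
rod=roi&(p[...,2]>.05)&~wood&(img.min(-1)>85)&(h[...,1]<60)
q2=p[rod];print('shaft',len(q2))
if len(q2)>5:
  l=cv2.fitLine(q2.astype(np.float32),cv2.DIST_HUBER,0,.01,.01).ravel();d=l[:3]*np.sign(l[2]);t=(q2-l[3:])@d
  print(l[3:].round(4),d.round(3),'az',np.degrees(np.arctan2(d[1],d[0])),'tilt',np.degrees(np.arccos(d[2])),t.min(),t.max())
  print('ends',(l[3:]+d*t.min()).round(4),(l[3:]+d*t.max()).round(4))
E
python3 rest.py pics/wrist5.npz 225 98 355 185
python3 - <<'E'
from h import *
w=dict(np.load('pics/wrist5.npz'));save('c5',cv2.resize(w['img'][95:190,220:360],None,fx=5,fy=5,interpolation=cv2.INTER_CUBIC))
E
```

```text
base ((0.6309787631034851, -0.2695976197719574), (0.08021349459886551, 0.15181377530097961), 78.49757385253906) z [0.00828381 0.00990643 0.01146266]
[[0.5486000180244446, -0.2937999963760376], [0.6973999738693237, -0.3240000009536743], [0.7134000062942505, -0.24539999663829803], [0.5645999908447266, -0.2152000069618225]]
wood 887 [ 0.5782 -0.258   0.1806] [-0.615  0.107  0.781] az 170.10606 tilt 38.61647 -0.07086771892012966 0.2647376694333479 0.12089446601385401 0.5086134449112314
shaft 236
[ 0.6284 -0.2673  0.1039] [-0.565  0.114  0.817] az 168.56087 tilt 35.216446 -0.06607246678320838 0.050861948410911316
ends [ 0.6658 -0.2748  0.0499] [ 0.5997 -0.2614  0.1455]
```

View pics/c5.png

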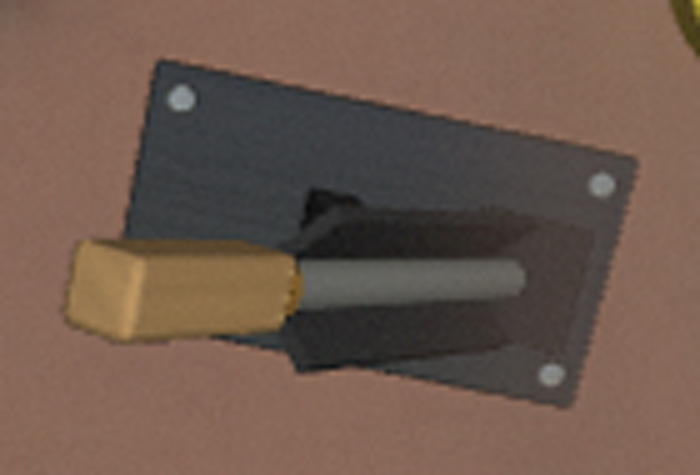

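```bash
python3 - <<'E'
from h import *
w=dict(np.load('pics/wrist5.npz'));p=pts(w);img=w['img'];h=cv2.cvtColor(img,cv2.COLOR_RGB2HSV)
A=np.array([.6242,-.2678,.1011]);a=np.array([-.562,.1138,.819]);n=np.array([.803,-.163,.574]);e=np.array([.199,.98,0])
roi=np.zeros(p.shape[:2],bool);roi[98:185,225:355]=1
q=p[roi]-A;near=(abs(q@n)<.03)&(abs(q@e)<.03)&((q@a)>-.1)&((q@a)<.2)
hh=h[roi][near];q=q[near];t=q@a
wd=(hh[:,0]>8)&(hh[:,0]<28)&(hh[:,1]>70)
print('wood t',np.percentile(t[wd],[0,1,2,50,98,99,100]).round(4),'e',np.percentile(q[wd]@e,[1,10,50,90,99]).round(4),'n',np.percentile(q[wd]@n,[1,10,50,90,99]).round(4))
# by t bins
for lo in np.arange(-.09,.14,.01):
    s=(t>lo)&(t<lo+.01)&(abs(q@e)<.012); 
    if s.sum()>3: print(lo.round(2),s.sum(),'n',np.percentile(q[s]@n,[10,50,90]).round(4),'e',np.percentile(q[s]@e,[5,50,95]).round(4),'wood',wd[s].mean().round(2))
E
```

```text
wood t [0.0205 0.0563 0.0579 0.103  0.12   0.1201 0.1207] e [-0.0093 -0.0069  0.0009  0.0081  0.0083] n [-0.0072 -0.0031  0.0079  0.0088  0.0093]
-0.09 175 n [0.0009 0.0105 0.0186] e [-0.0108  0.0009  0.0111] wood 0.0
-0.08 69 n [0.0019 0.0074 0.016 ] e [-0.0112 -0.0003  0.008 ] wood 0.0
-0.07 45 n [-0.0012  0.0025  0.0056] e [-0.0103  0.0013  0.0102] wood 0.0
-0.06 48 n [-0.0013  0.0022  0.0056] e [-0.0106  0.0008  0.0099] wood 0.0
-0.05 50 n [-0.0015  0.0023  0.0054] e [-0.0109  0.0003  0.0097] wood 0.0
-0.04 53 n [-0.0015  0.0025  0.0056] e [-0.0115  0.0015  0.0094] wood 0.0
-0.03 58 n [-0.0017  0.0023  0.0057] e [-0.0106  0.0006  0.0089] wood 0.0
-0.02 59 n [-0.0014  0.0024  0.0056] e [-0.011  -0.0006  0.0102] wood 0.0
-0.01 65 n [-0.0018  0.0023  0.0057] e [-0.0108  0.0019  0.0114] wood 0.0
-0.0 72 n [-0.0016  0.003   0.0053] e [-0.011  -0.0003  0.0108] wood 0.0
0.01 70 n [-0.0016  0.0021  0.0055] e [-0.0108  0.0022  0.0109] wood 0.0
0.02 77 n [-0.0016  0.0027  0.0053] e [-0.0108  0.0011  0.0104] wood 0.0
0.03 85 n [-0.0012  0.0028  0.0054] e [-0.0114  0.      0.0099] wood 0.0
0.04 85 n [-0.003   0.0016  0.0054] e [-0.0106  0.0033  0.0111] wood 0.0
0.05 27 n [0.0041 0.0072 0.0078] e [-0.0049 -0.0001  0.0052] wood 0.81
0.06 68 n [0.005  0.0083 0.0089] e [-0.0076  0.0014  0.0083] wood 0.99
0.07 98 n [0.0012 0.0083 0.0089] e [-0.0075  0.0026  0.0083] wood 1.0
0.08 99 n [0.0043 0.0083 0.0088] e [-0.0078  0.0016  0.0082] wood 1.0
0.09 103 n [0.0022 0.0083 0.0089] e [-0.0077  0.0019  0.0083] wood 1.0
0.1 120 n [0.0044 0.0082 0.0089] e [-0.0073  0.0015  0.0082] wood 1.0
0.11 335 n [-0.0055  0.0036  0.0085] e [-0.0081  0.0001  0.0078] wood 1.0
0.12 15 n [-0.0039  0.0011  0.0045] e [-0.0045  0.0009  0.0062] wood 1.0
```

```bash
cat >> h.py <<'E'
A=np.array([.6242,-.2678,.1011]);_y=np.radians(-11.45);s35,c35=np.sin(np.radians(35)),np.cos(np.radians(35))
a=np.array([-s35*np.cos(_y),-s35*np.sin(_y),c35]);n=np.array([c35*np.cos(_y),c35*np.sin(_y),s35]);e=np.array([-np.sin(_y),np.cos(_y),0])
RG=np.stack([n,-e,-a],1)
def rel(P,Rt=None,T=None):
    T=tool() if T is None else T
    d=T[:3,:3].T@(np.asarray(P)-T[:3,3]); r=R.from_matrix(T[:3,:3].T@Rt).as_rotvec() if Rt is not None else None
    return d.round(4),None if r is None else r.round(4)
E
python3 - <<'E'
from h import *
d,r=rel(A+.17*a,RG);print(d,r,np.linalg.norm(r))
for f in np.arange(1,17)/16: print((d*f).round(3).tolist(),(r*f).round(3).tolist())
E
```

```text
[ 0.029  -0.0447  0.1108] [-0.5406  0.44    1.7102] 1.8467897552239128
[0.002, -0.003, 0.007] [-0.034, 0.028, 0.107]
[0.004, -0.006, 0.014] [-0.068, 0.055, 0.214]
[0.005, -0.008, 0.021] [-0.101, 0.082, 0.321]
[0.007, -0.011, 0.028] [-0.135, 0.11, 0.428]
[0.009, -0.014, 0.035] [-0.169, 0.138, 0.534]
[0.011, -0.017, 0.042] [-0.203, 0.165, 0.641]
[0.013, -0.02, 0.048] [-0.237, 0.192, 0.748]
[0.014, -0.022, 0.055] [-0.27, 0.22, 0.855]
[0.016, -0.025, 0.062] [-0.304, 0.248, 0.962]
[0.018, -0.028, 0.069] [-0.338, 0.275, 1.069]
[0.02, -0.031, 0.076] [-0.372, 0.302, 1.176]
[0.022, -0.034, 0.083] [-0.405, 0.33, 1.283]
[0.024, -0.036, 0.09] [-0.439, 0.358, 1.39]
[0.025, -0.039, 0.097] [-0.473, 0.385, 1.496]
[0.027, -0.042, 0.104] [-0.507, 0.412, 1.603]
[0.029, -0.045, 0.111] [-0.541, 0.44, 1.71]
```

Emit:
jog_arm([
  [1,[0,0,0],[-0.034,0.028,0.107]],
  [1,[0,0,0],[-0.068,0.055,0.214]],
  [1,[0,0,0],[-0.101,0.082,0.321]],
  [1,[0,0,0],[-0.135,0.11,0.428]],
  [1,[0,-0.01,0],[-0.169,0.138,0.534]],
  [1,[0,-0.02,0],[-0.203,0.165,0.641]],
  [1,[0.005,-0.03,0],[-0.237,0.192,0.748]],
  [1,[0.01,-0.04,0],[-0.27,0.22,0.855]],
  [1,[0.015,-0.045,0],[-0.304,0.248,0.962]],
  [1,[0.02,-0.045,0.01],[-0.338,0.275,1.069]],
  [1,[0.025,-0.045,0.02],[-0.372,0.302,1.176]],
  [1,[0.029,-0.045,0.03],[-0.405,0.33,1.283]],
])

```text
time: 7.03
tool_pos: [0.5283, -0.2459, 0.3223]
tool_rot: [3.021, -0.476, 0.288]
contact_force: [0.7, 0.9, 0.0]
opening: 0.0916
```

```bash
python3 - <<'E'
from h import *
d,r=rel(A+.17*a,RG);print(d,r,np.linalg.norm(r),status.observe()['qpos'].round(2))
E
```

```text
[-0.0379 -0.0062  0.0724] [-0.1344  0.1068  0.4246] 0.45798991255266747 [-0.75  0.17  1.6   0.39  1.05  0.42]
```

Emit:
jog_arm([
  [1,[-0.005,-0.001,0.008],[-0.032,0.025,0.1]],
  [1,[-0.012,-0.002,0.02],[-0.064,0.05,0.2]],
  [1,[-0.02,-0.003,0.036],[-0.096,0.076,0.303]],
  [1,[-0.03,-0.005,0.056],[-0.128,0.1,0.4]],
  [1,[-0.038,-0.006,0.068],[-0.134,0.107,0.425]],
  [1,[-0.038,-0.006,0.072],[-0.134,0.107,0.425]],
  [1,[-0.038,-0.006,0.072],[-0.134,0.107,0.425]],
])

```text
time: 7.62
tool_pos: [0.5284, -0.2495, 0.2398]
tool_rot: [3.141, -0.607, -0.193]
contact_force: [0.4, -0.5, 0.6]
opening: 0.0919
```

```bash
python3 - <<'E'
from h import *
d,r=rel(A+.17*a,RG);print(d,r,status.observe()['qpos'].round(2),rel(A+.0707*a)[0])
c=cam('wrist');save('wrist6',c['img']);np.savez('pics/wrist6.npz',**c);p=pts(c)
h=cv2.cvtColor(c['img'],cv2.COLOR_RGB2HSV)
q=p-A;m=(abs(q@n)<.03)&(abs(q@e)<.03)&((q@a)>.03)&((q@a)<.14)
wd=m&(h[...,0]>8)&(h[...,0]<28)&(h[...,1]>70)
q=q[wd];t=q@a;print(len(q),np.percentile(t,[1,50,99]),np.percentile(q@e,[1,50,99]),np.percentile(q@n,[1,50,99]))
save('side6',cv2.resize(cam('side')['img'][80:300,150:370],None,fx=2.6,fy=2.6))
E
```

```text
[ 0.0003 -0.0011 -0.0004] [-0.0029  0.0036  0.0052] [-0.74  0.18  1.88  0.54  0.61  0.66] [ 0.0007 -0.0008  0.0989]
1075 [0.05552912 0.11804013 0.12077509] [-0.00938634 -0.00102753  0.0078627 ] [-0.00849293  0.00606644  0.00864333]
```

View pics/wrist6.png

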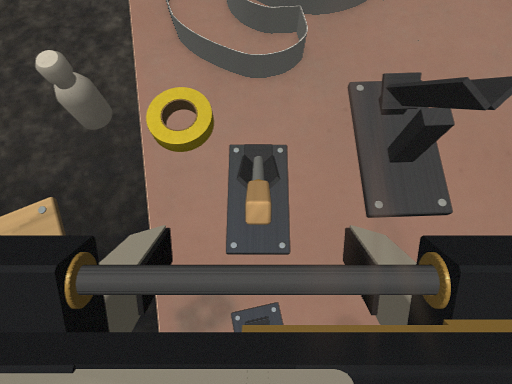

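View pics/side6.png

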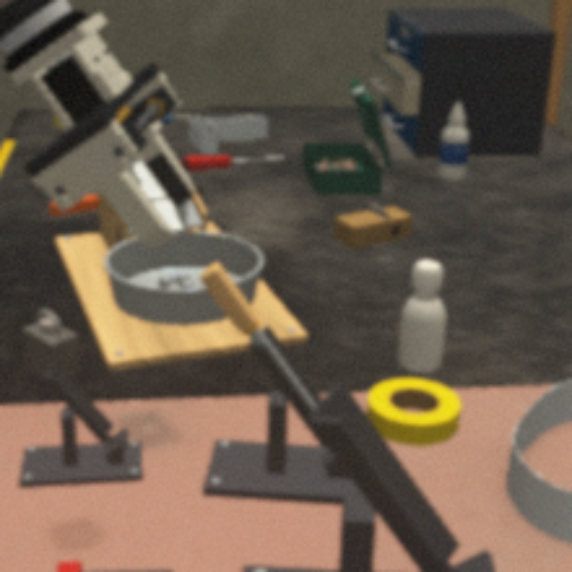

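Emit:
jog_arm([
  [1,[0,0,0.015],[-0.003,0.003,0.005]],
  [1,[0,0,0.035],[-0.003,0.003,0.005]],
  [1,[0.0005,0,0.055],[-0.003,0.003,0.005]],
  [1,[0.0005,0,0.073],[-0.003,0.003,0.005]],
  [1,[0.0005,0,0.088],[-0.003,0.003,0.005]],
  [1,[0.0005,0,0.097],[-0.003,0.003,0.005]],
  [1,[0.0005,0,0.099],[-0.003,0.003,0.005]],
  [1,[0.0005,0,0.099],[-0.003,0.003,0.005]],
])

```text
time: 8.38
tool_pos: [0.5843, -0.2631, 0.1596]
tool_rot: [3.14, -0.612, -0.201]
contact_force: [-0.7, 0.2, -0.3]
opening: 0.0917
```

```bash
python3 - <<'E'
from h import *
d,r=rel(A+.0707*a,RG);print(d,r,status.observe()['contact_force'])
c=cam('wrist');save('wrist7',c['img'])
E
```

```text
[-0.0008 -0.0033  0.0002] [ 0.0026 -0.001  -0.0014] [-0.71913944  0.23251133 -0.31196202]
```

View pics/wrist7.png

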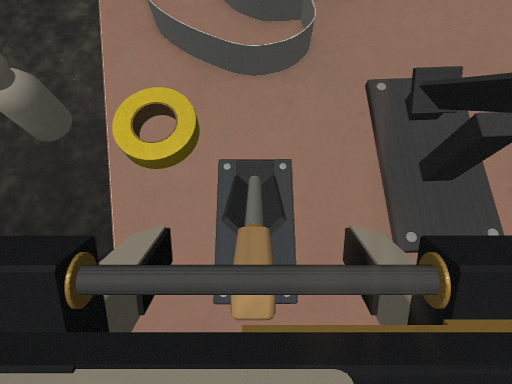

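Emit:
jog_arm([
  [1,[-0.0005,-0.0015,0],[0,0,0]],
  [1,[-0.0005,-0.003,0],[0,0,0]],
  [0,[-0.0005,-0.003,0],[0,0,0]],
  [-0.5,[-0.0005,-0.003,0],[0,0,0]],
  [-0.5,[-0.0005,-0.003,0],[0,0,0]],
  [-0.5,[-0.0005,-0.003,0],[0,0,0]],
], squeeze=12)

```text
time: 8.93
tool_pos: [0.5839, -0.2601, 0.1591]
tool_rot: [3.14, -0.612, -0.202]
contact_force: [-0.3, -0.4, 0.5]
opening: 0.0696
```

```bash
python3 - <<'E'
from h import *
d,r=rel(A+.0707*a,RG);print(d,r,status.observe()['contact_force'])
c=cam('wrist');save('wrist8',c['img'])
E
```

```text
[ 0.0003 -0.0005  0.0003] [ 0.0031 -0.0007 -0.0019] [-0.25180407 -0.37445246  0.49890161]
```

View pics/wrist8.png

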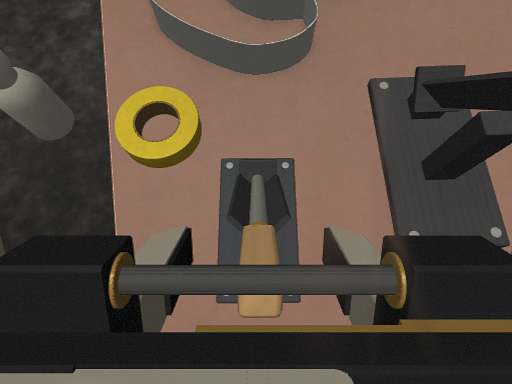

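Emit:
jog_arm([
  [-0.6,[0,0,0],[0,0,0]],
  [-0.6,[0,0,0],[0,0,0]],
  [-0.6,[0,0,0],[0,0,0]],
  [-0.6,[0,0,0],[0,0,0]],
  [-0.7,[0,0,0],[0,0,0]],
  [-0.8,[0,0,0],[0,0,0]],
  [-0.9,[0,0,0],[0,0,0]],
  [-1,[0,0,0],[0,0,0]],
  [-1,[0,0,0],[0,0,0]],
  [-1,[0,0,0],[0,0,0]],
], squeeze=12)

```text
time: 9.82
tool_pos: [0.584, -0.2603, 0.159]
tool_rot: [3.14, -0.612, -0.202]
contact_force: [0.5, -0.7, 0.4]
opening: 0.018
```

Emit:
jog_arm([
  [-1,[0,0,0],[0,0,0]],
  [-1,[0,0,0],[0,0,0]],
  [-1,[0,0,0],[0,0,0]],
  [-1,[0,0,0],[0,0,0]],
], squeeze=50)

```text
time: 10.15
tool_pos: [0.584, -0.2603, 0.159]
tool_rot: [3.14, -0.612, -0.202]
contact_force: [0.5, -1.9, 0.5]
opening: 0.0178
```

```bash
python3 - <<'E'
from h import *
s=status.observe();T=tool();np.save('grip.npy',T);print(s['tool_pos'],s['tool_rot'],s['opening'],s['contact_force'],rel(A+.0707*a,RG))
E
```

```text
[ 0.58402273 -0.26029233  0.15903403] [ 3.13962738 -0.61163304 -0.2022583 ] 0.017815293533996062 [ 0.49688315 -1.93701262  0.53208331] (array([ 0.0002, -0.0006,  0.0002]), array([ 0.0034, -0.0008, -0.002 ]))
```

Emit:
jog_arm([
  [-1,[0.003,0,0],[0,0,0]],
  [-1,[0.008,0,0],[0,0,0]],
  [-1,[0.014,0,0],[0,0,0]],
  [-1,[0.022,0,0],[0,0,0]],
  [-1,[0.032,0,0],[0,0,0]],
  [-1,[0.045,0,0],[0,0,0]],
  [-1,[0.06,0,-0.005],[0,0,0]],
  [-1,[0.07,0,-0.015],[0,0,0]],
  [-1,[0.075,0,-0.03],[0,0,0]],
  [-1,[0.075,0,-0.045],[0,0,0]],
  [-1,[0.075,0,-0.06],[0,0,0]],
  [-1,[0.075,0,-0.06],[0,0,0]],
])

```text
time: 11.15
tool_pos: [0.6104, -0.2651, 0.2536]
tool_rot: [3.139, -0.614, -0.201]
contact_force: [0.8, -0.0, -0.8]
opening: 0.0178
```

```bash
python3 - <<'E'
from h import *
s=status.observe();print(s['qpos'].round(2),s['opening'])
save('side9',cam('side')['img']);c=cam('wrist');save('wrist9',c['img']);np.savez('pics/wrist9.npz',**c)
E
```

```text
[-0.64  0.3   1.67  0.42  0.64  0.86] 0.017783618018610694
```

View pics/side9.png

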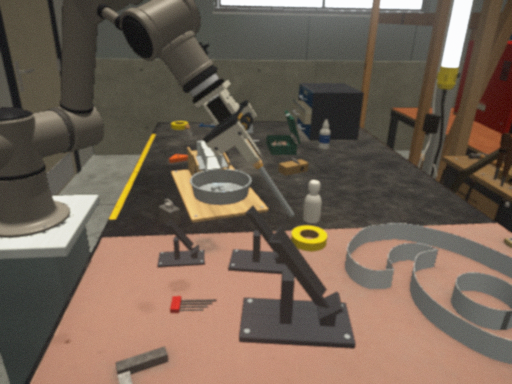

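View pics/wrist9.png

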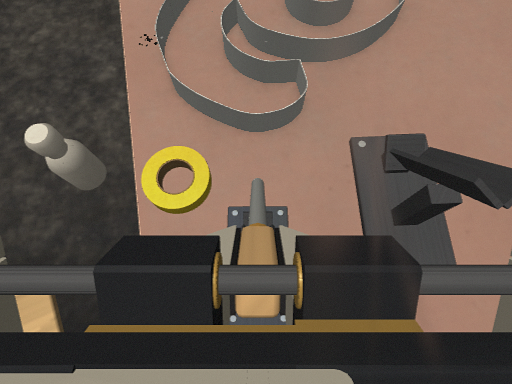

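```bash
python3 - <<'E'
from h import *
c=dict(np.load('pics/wrist9.npz'));c['T']=c['tool_from_camera'];p=pts(c);
m=(abs(p[...,0])<.02)&(abs(p[...,1])<.02)&(p[...,2]>.03)&(p[...,2]<.18)
q=p[m];print(len(q))
for lo in np.arange(.03,.17,.01):
    s=q[(q[:,2]>lo)&(q[:,2]<lo+.01)]
    if len(s)>4: print(lo.round(2),len(s),'x',np.percentile(s[:,0],[50,95]).round(4),'y',np.percentile(s[:,1],[3,50,97]).round(4))
print('zmax',np.sort(q[:,2])[-8:])
Rv=np.stack([[np.cos(_y),np.sin(_y),0],[np.sin(_y),-np.cos(_y),0],[0,0,-1]],1)
P=np.r_[O+.042*ey,.30];d,r=rel(P,Rv);print(d,r)
w=dict(np.load('pics/wrist4.npz'));pw=pts(w)
hsv=cv2.cvtColor(w['img'],cv2.COLOR_RGB2HSV)
S=(pw[...,:2]-O)@np.stack([ex,ey],1)
for u,v in((242,125),(257,117),(260,138),(249,145),(266,150),(242,159),(252,170),(259,160),(272,163)): print((u,v),S[v,u].round(3),pw[v,u,2].round(3))
E
```

```text
602
0.03 88 x [0.0034 0.0043] y [-0.0056 -0.0005  0.0051]
0.04 86 x [0.0031 0.0042] y [-0.0058  0.0002  0.0055]
0.05 67 x [0.0031 0.004 ] y [-0.0054 -0.0005  0.005 ]
0.06 59 x [0.0029 0.0038] y [-0.0055 -0.0005  0.0052]
0.07 56 x [0.0027 0.0035] y [-0.0058 -0.0002  0.0055]
0.08 52 x [0.0025 0.0033] y [-0.0056 -0.0002  0.0049]
0.09 40 x [0.0022 0.0032] y [-0.0055 -0.0006  0.0051]
0.1 42 x [0.0022 0.0029] y [-0.0054  0.0003  0.0053]
0.11 37 x [0.0017 0.0027] y [-0.0057  0.0003  0.0054]
0.12 29 x [0.0016 0.0025] y [-0.0053  0.0003  0.005 ]
0.13 29 x [0.0015 0.0024] y [-0.0052 -0.0006  0.0049]
0.14 17 x [0.0013 0.0022] y [-0.0054  0.0004  0.0051]
zmax [0.1435868  0.14371956 0.14397912 0.14404667 0.14469903 0.14568849
 0.14582892 0.1467595 ]Traceback (most recent call last):
  File "<stdin>", line 9, in <module>
NameError: name '_y' is not defined. Did you mean: 'ey'?
```

```bash
cat >> h.py <<'E'
yy=np.radians(-11.45)
Rv=np.stack([[np.cos(yy),np.sin(yy),0],[np.sin(yy),-np.cos(yy),0],[0,0,-1]],1)
tip=np.array([-.0035,0,.150])
def tcp_for(tx,ty,z): # station tip xy, world tip z -> TCP
    return np.r_[O+tx*ex+ty*ey,z]-Rv@tip
E
python3 - <<'E'
from h import *
d,r=rel(tcp_for(0,.042,.16),Rv);print(d,r)
w=dict(np.load('pics/wrist4.npz'));pw=pts(w)
S=(pw[...,:2]-O)@np.stack([ex,ey],1)
for u,v in((242,125),(257,117),(260,138),(249,145),(266,150),(242,159),(252,170),(259,160),(272,163)): print((u,v),S[v,u].round(3),pw[v,u,2].round(3))
E
```

```text
[-0.0886 -0.3622 -0.1346] [ 0.002  -0.6111 -0.0027]
(242, 125) [-0.011  0.044] 0.038
(257, 117) [0.012 0.05 ] 0.035
(260, 138) [0.009 0.02 ] 0.038
(249, 145) [-0.009  0.013] 0.035
(266, 150) [0.014 0.001] 0.037
(242, 159) [-0.024 -0.004] 0.036
(252, 170) [-0.014 -0.026] 0.024
(259, 160) [ 0.    -0.013] 0.027
(272, 163) [ 0.018 -0.022] 0.026
```

Emit:
jog_arm([
  [-1,[-0.005,-0.01,-0.02],[0,-0.04,0]],
  [-1,[-0.012,-0.03,-0.05],[0,-0.1,0]],
  [-1,[-0.02,-0.055,-0.075],[0,-0.16,0]],
  [-1,[-0.03,-0.085,-0.095],[0,-0.22,0]],
  [-1,[-0.04,-0.12,-0.11],[0,-0.28,0]],
  [-1,[-0.05,-0.156,-0.12],[0,-0.35,0]],
  [-1,[-0.06,-0.192,-0.128],[0,-0.42,0]],
  [-1,[-0.068,-0.228,-0.134],[0,-0.49,0]],
  [-1,[-0.076,-0.264,-0.135],[0,-0.55,0]],
  [-1,[-0.083,-0.3,-0.135],[0,-0.6,0]],
  [-1,[-0.088,-0.33,-0.135],[0,-0.611,0]],
  [-1,[-0.089,-0.345,-0.135],[0,-0.611,0]],
])

```text
time: 12.25
tool_pos: [0.5329, 0.1068, 0.3076]
tool_rot: [3.141, 0.004, -0.2]
contact_force: [-0.3, -0.0, -1.6]
opening: 0.018
```

```bash
python3 - <<'E'
from h import *
s=status.observe();print(s['qpos'].round(2),s['opening'],s['contact_force'])
print(rel(tcp_for(0,.042,.16),Rv))
c=cam('scene');save('scene10',cv2.resize(c['img'][150:250,130:270],None,fx=5,fy=5));np.savez('pics/scene10.npz',**c)
c=cam('wrist');save('wrist10',c['img']);np.savez('pics/wrist10.npz',**c)
save('side10',cam('side')['img'])
E
```

```text
[0.06 0.33 1.32 0.   1.5  1.83] 0.01802490709543005 [-0.26780346 -0.01665004 -1.56157569]
(array([ 0.0012, -0.0136, -0.0024]), array([ 0.0008,  0.0044, -0.0003]))
```

View pics/scene10.png

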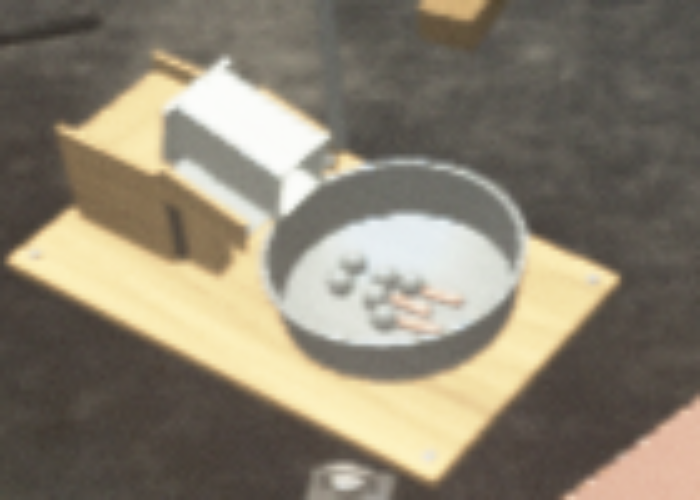

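View pics/wrist10.png

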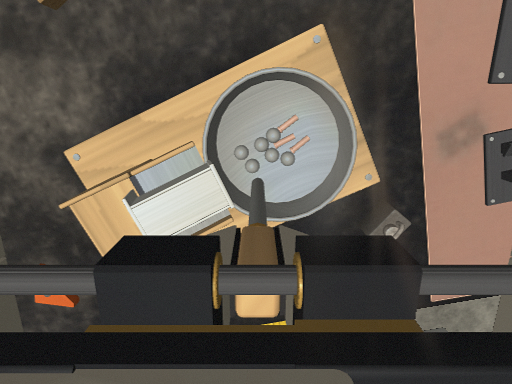

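View pics/side10.png

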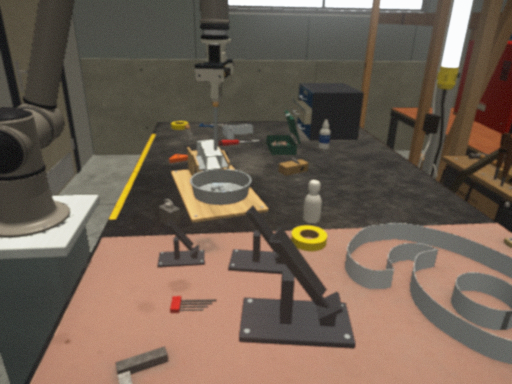

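```bash
python3 - <<'E'
from h import *
w=dict(np.load('pics/wrist10.npz'));pw=pts(w);K=w['camera_matrix'];T=w['T']
S=(pw[...,:2]-O)@np.stack([ex,ey],1)
g=cv2.cvtColor(w['img'],cv2.COLOR_RGB2GRAY)
def cast(u,v,z):
    d=T[:3,:3]@np.array([(u-K[0,2])/K[0,0],(v-K[1,2])/K[1,1],1]);return st(T[:3,3]+d*(z-T[2,3])/d[2])
m=((pw[...,2]>.0255)&(np.hypot(S[...,0],S[...,1])<.05)&(pw[...,2]<.05)).astype(np.uint8)
c=cv2.HoughCircles(cv2.resize(g[100:200,200:360],None,fx=4,fy=4,interpolation=2),cv2.HOUGH_GRADIENT,1,40,param1=100,param2=14,minRadius=22,maxRadius=40)
for x,y,r in c[0]: u,v=x/4+200,y/4+100;print((round(u),round(v)),r/4,cast(u,v,.027).round(4))
# studs
h=cv2.cvtColor(w['img'],cv2.COLOR_RGB2HSV)
mk=((h[...,1]>80)&(h[...,0]<15)).astype(np.uint8);mk[:, :200]=0;mk[:,360:]=0;mk[:100]=0;mk[190:]=0
k,l,s,ce=cv2.connectedComponentsWithStats(mk)
for i in range(1,k):
    if s[i,4]>8: print('stud',ce[i].round(),s[i],cast(*ce[i],.022).round(3))
save('c10',cv2.resize(w['img'][60:230,190:370],None,fx=4,fy=3.5,interpolation=2)[:600])
E
```

```text
(252, 166) 7.475 [-0.0131  0.0426  0.027 ]
(288, 159) 7.35 [-0.0249 -0.0055  0.027 ]
(241, 153) 7.7 [0.0095 0.0486 0.027 ]
(273, 136) 7.5 [ 0.0122 -0.0003  0.027 ]
(272, 155) 7.55 [-0.0104  0.012   0.027 ]
(258, 184) 6.3 [-0.0403  0.0468  0.027 ]
(262, 144) 7.425 [0.0083 0.0185 0.027 ]
(290, 142) 5.85 [-0.005 -0.017  0.027]
stud [287. 123.] [278 115  19  18  70] [ 0.019 -0.024  0.022]
stud [284. 140.] [274 134  20  14  68] [-0.    -0.011  0.022]
stud [298. 143.] [290 136  19  14  29] [-0.011 -0.028  0.022]
stud [299. 146.] [293 140  15  13  25] [-0.016 -0.027  0.022]
```

View pics/c10.png

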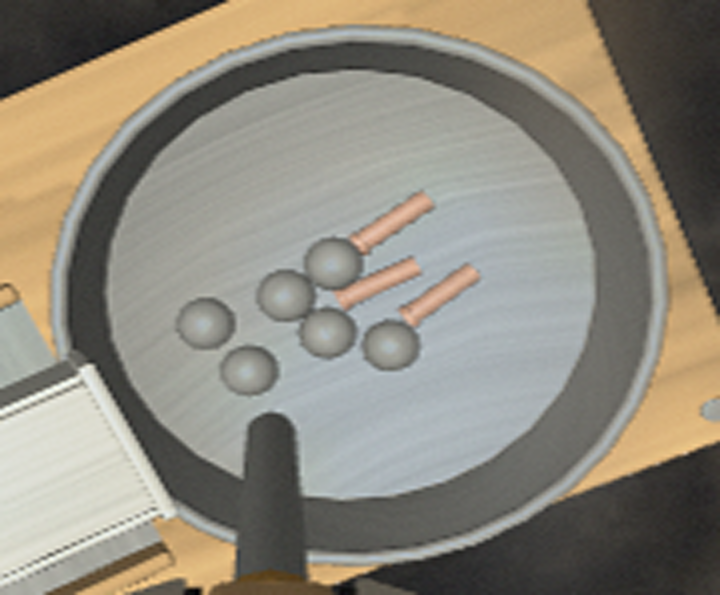

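```bash
python3 - <<'E'
from h import *
for f in('wrist4','wrist10','wrist1'):
    w=dict(np.load(f'pics/{f}.npz'));pw=pts(w);S=(pw[...,:2]-O)@np.stack([ex,ey],1);r=np.hypot(S[...,0],S[...,1])
    m=(r>.033)&(r<.044)&(S[...,1]<0);print(f,np.median(pw[m][:,2]),m.sum())
print(rel(tcp_for(.001,.033,.021),Rv),rel(tcp_for(.001,.033,.06),Rv))
print(tcp_for(.001,.033,.021))
# stir offsets, per quarter, 12 rows
r=.042
Rs=np.stack([ex,ey],1); M=Rv[:2,:2].T@Rs  # station->tool xy
for q in range(4):
    th0=q*90; P=lambda t: r*np.array([np.sin(np.radians(t)),np.cos(np.radians(t))])
    print(q,[(M@(P(th0+7.5*k)-P(th0))*1000).round(1).tolist() for k in range(1,13)])
print('in->out',M@np.array([-.001,.009]))
E
```

```text
wrist4 0.01707749143660417 536
wrist10 0.38853634337665344 1935
wrist1 0.01697042657581327 307
(array([ 0.0057, -0.0087,  0.1375]), array([ 0.002 ,  0.0021, -0.0005])) (array([ 0.0056, -0.0087,  0.0985]), array([ 0.002 ,  0.0021, -0.0005]))
[0.53978366 0.11144437 0.171     ]
0 [[5.1, -2.0], [10.5, -3.3], [15.9, -3.8], [21.4, -3.7], [26.9, -2.8], [32.1, -1.3], [37.1, 0.9], [41.8, 3.8], [46.1, 7.3], [49.9, 11.2], [53.1, 15.7], [55.7, 20.5]]
1 [[2.0, 5.1], [3.3, 10.5], [3.8, 15.9], [3.7, 21.4], [2.8, 26.9], [1.3, 32.1], [-0.9, 37.1], [-3.8, 41.8], [-7.3, 46.1], [-11.2, 49.9], [-15.7, 53.1], [-20.5, 55.7]]
2 [[-5.1, 2.0], [-10.5, 3.3], [-15.9, 3.8], [-21.4, 3.7], [-26.9, 2.8], [-32.1, 1.3], [-37.1, -0.9], [-41.8, -3.8], [-46.1, -7.3], [-49.9, -11.2], [-53.1, -15.7], [-55.7, -20.5]]
3 [[-2.0, -5.1], [-3.3, -10.5], [-3.8, -15.9], [-3.7, -21.4], [-2.8, -26.9], [-1.3, -32.1], [0.9, -37.1], [3.8, -41.8], [7.3, -46.1], [11.2, -49.9], [15.7, -53.1], [20.5, -55.7]]
in->out [-0.00468285 -0.00775055]
```

Emit:
jog_arm([
  [-1,[0.002,-0.003,0.01],[0.002,0.002,0]],
  [-1,[0.005,-0.008,0.03],[0.002,0.002,0]],
  [-1,[0.0055,-0.0085,0.055],[0.002,0.002,0]],
  [-1,[0.0055,-0.0085,0.08],[0.002,0.002,0]],
  [-1,[0.0055,-0.0085,0.095],[0.002,0.002,0]],
  [-1,[0.0055,-0.0085,0.1],[0.002,0.002,0]],
  [-1,[0.0055,-0.0085,0.1],[0.002,0.002,0]],
])

```text
time: 12.98
tool_pos: [0.5393, 0.109, 0.2087]
tool_rot: [3.141, 0.001, -0.204]
contact_force: [-0.7, -0.6, -1.7]
opening: 0.0178
```

```bash
python3 - <<'E'
from h import *
print(rel(tcp_for(.001,.033,.021),Rv),status.observe()['contact_force'])
c=cam('wrist');save('wrist11',cv2.resize(c['img'][60:230,150:370],None,fx=3.5,fy=3.5,interpolation=2)[:600])
E
```

```text
(array([ 0.    , -0.0025,  0.0377]), array([ 0.0003,  0.0006, -0.0045])) [-0.7464882  -0.61794142 -1.74289313]
```

View pics/wrist11.png

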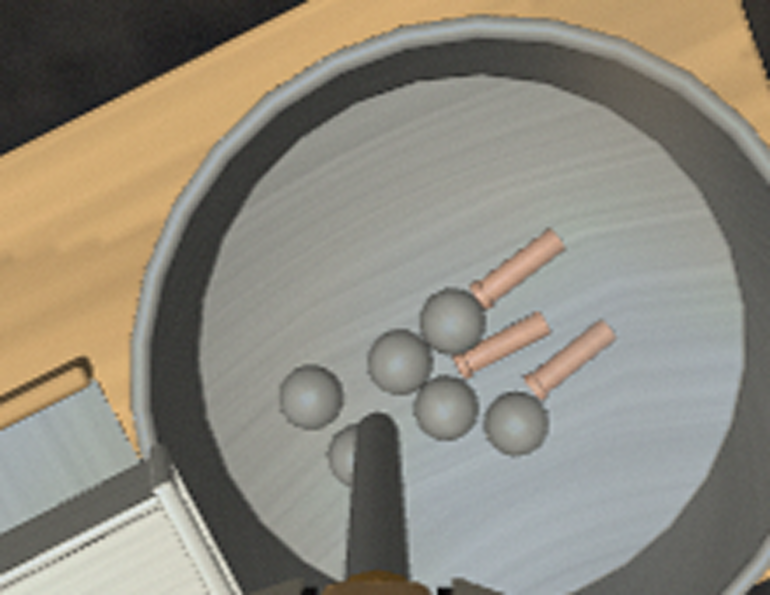

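Emit:
jog_arm([
  [-1,[0,-0.0025,0.008],[0,0,0]],
  [-1,[0,-0.0025,0.016],[0,0,0]],
  [-1,[0,-0.0025,0.023],[0,0,0]],
  [-1,[0,-0.0025,0.029],[0,0,0]],
  [-1,[0,-0.0025,0.034],[0,0,0]],
  [-1,[0,-0.0025,0.0375],[0,0,0]],
  [-1,[0,-0.0025,0.0375],[0,0,0]],
])

```text
time: 13.62
tool_pos: [0.54, 0.1125, 0.1717]
tool_rot: [-3.141, -0.001, -0.203]
contact_force: [-1.1, -0.5, -1.3]
opening: 0.0183
```

```bash
python3 - <<'E'
from h import *
T=tool();print(rel(tcp_for(0,.042,.021),Rv),status.observe()['contact_force'],st(T[:3,3]+T[:3,:3]@tip))
c=cam('wrist');save('wrist12',cv2.resize(c['img'][60:230,150:370],None,fx=3.5,fy=3.5,interpolation=2)[:600])
c=cam('side');save('side12',cv2.resize(c['img'][100:220,150:290],None,fx=5,fy=5,interpolation=2))
E
```

```text
(array([-0.0047, -0.0067,  0.0007]), array([-0.0003, -0.0008, -0.0032])) [-1.11540657 -0.52861753 -1.32701714] [0.00159415 0.03396252 0.02171289]
```

View pics/wrist12.png

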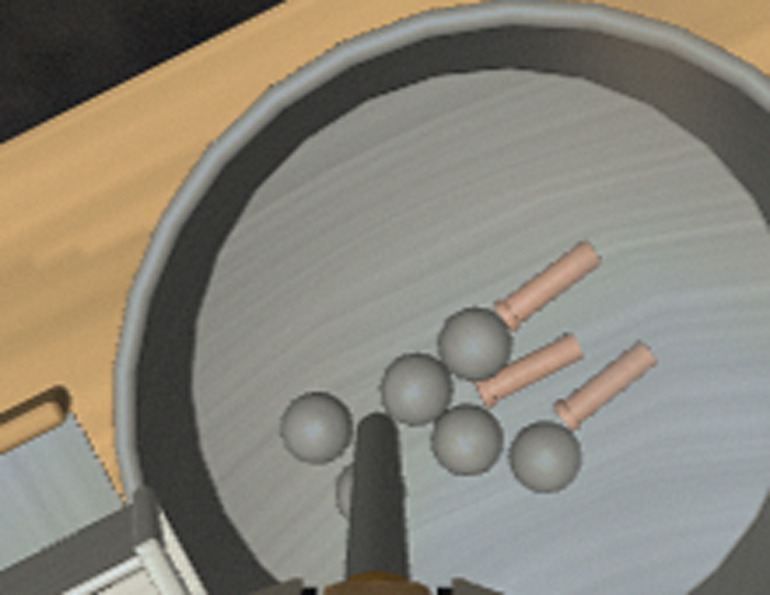

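View pics/side12.png

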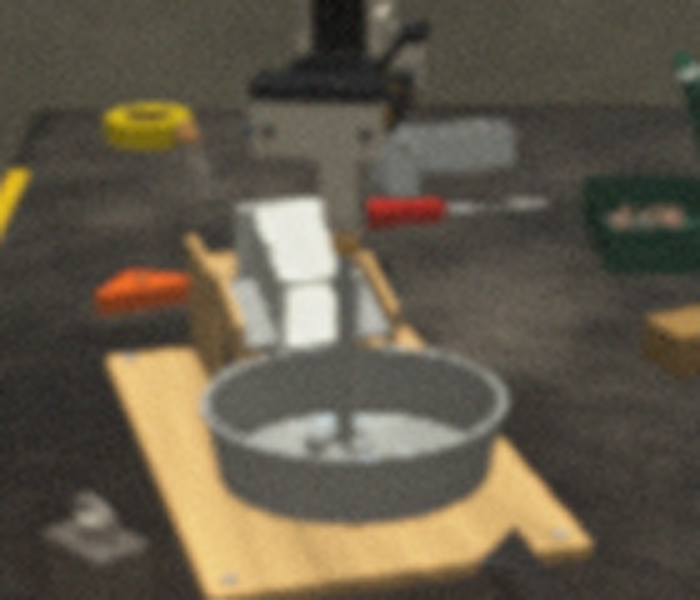

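Emit:
jog_arm([
  [-1,[-0.0015,-0.002,0.0005],[0,0,-0.003]],
  [-1,[-0.003,-0.004,0.001],[0,0,-0.003]],
  [-1,[-0.0045,-0.0065,0.0015],[0,0,-0.003]],
  [-1,[-0.0045,-0.0065,0.0015],[0,0,-0.003]],
])

```text
time: 14.05
tool_pos: [0.5371, 0.1206, 0.1712]
tool_rot: [-3.14, -0.002, -0.2]
contact_force: [-0.1, 0.4, -1.3]
opening: 0.0178
```

Emit:
jog_arm([
  [-1,[0.005,-0.002,0],[0,0,0]],
  [-1,[0.0105,-0.0033,0],[0,0,0]],
  [-1,[0.016,-0.0038,0],[0,0,0]],
  [-1,[0.0214,-0.0037,0],[0,0,0]],
  [-1,[0.0269,-0.0028,0],[0,0,0]],
  [-1,[0.0321,-0.0013,0],[0,0,0]],
  [-1,[0.0371,0.0009,0],[0,0,0]],
  [-1,[0.0418,0.0038,0],[0,0,0]],
  [-1,[0.0461,0.0073,0],[0,0,0]],
  [-1,[0.0499,0.0112,0],[0,0,0]],
  [-1,[0.0531,0.0157,0],[0,0,0]],
  [-1,[0.0557,0.0205,0],[0,0,0]],
])

```text
time: 15.05
tool_pos: [0.5881, 0.088, 0.1712]
tool_rot: [-3.141, -0.002, -0.2]
contact_force: [-1.3, 1.5, -0.7]
opening: 0.0176
```

```bash
python3 - <<'E'
from h import *
T=tool();print(status.observe()['contact_force'],st(T[:3,3]+T[:3,:3]@tip),rel(tcp_for(.042,0,.0205),Rv))
c=cam('wrist');save('wrist13',cv2.resize(c['img'][60:230,150:370],None,fx=3.5,fy=3.5,interpolation=2)[:600])
E
```

```text
[-1.28042729  1.45666795 -0.70116456] [ 0.04298854 -0.00097065  0.02122151] (array([-0.001 , -0.0006,  0.0007]), array([-0.0008, -0.0023, -0.0004]))
```

View pics/wrist13.png

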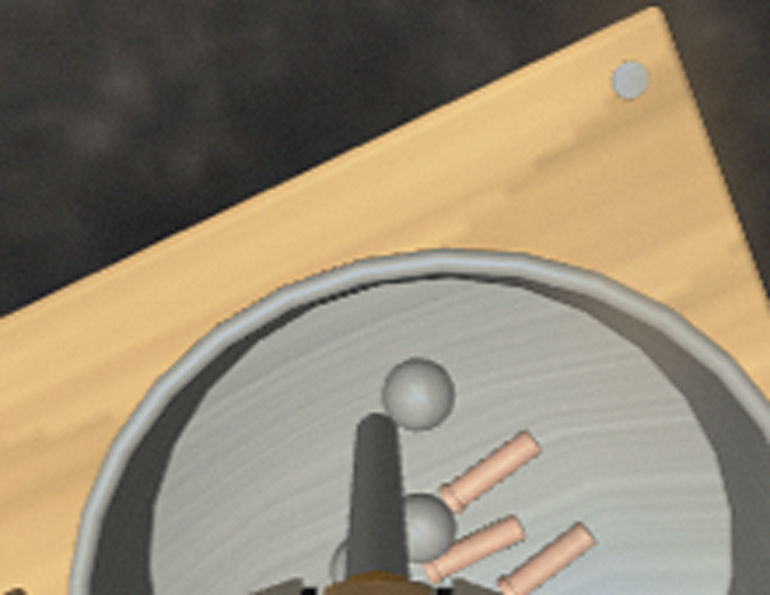

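Emit:
jog_arm([
  [-1,[0.0015,0.0051,0],[0,0,0]],
  [-1,[0.0025,0.0105,0],[0,0,0]],
  [-1,[0.003,0.0155,0],[0,0,0]],
  [-1,[0.003,0.021,0],[0,0,0]],
  [-1,[0.002,0.0265,0],[0,0,0]],
  [-1,[0.0005,0.0318,0],[0,0,0]],
  [-1,[-0.0018,0.0368,0],[0,0,0]],
  [-1,[-0.0048,0.0415,0],[0,0,0]],
  [-1,[-0.0083,0.0457,0],[0,0,0]],
  [-1,[-0.0122,0.0495,0],[0,0,0]],
  [-1,[-0.0167,0.0526,0],[0,0,0]],
  [-1,[-0.0215,0.0552,0],[0,0,0]],
])

```text
time: 16.1
tool_pos: [0.5553, 0.0385, 0.1712]
tool_rot: [-3.141, -0.002, -0.2]
contact_force: [0.0, 1.3, -2.1]
opening: 0.0181
```

Emit:
jog_arm([
  [-1,[-0.0051,0.002,0],[0,0,0]],
  [-1,[-0.0105,0.0033,0],[0,0,0]],
  [-1,[-0.0159,0.0038,0],[0,0,0]],
  [-1,[-0.0214,0.0037,0],[0,0,0]],
  [-1,[-0.0269,0.0028,0],[0,0,0]],
  [-1,[-0.0321,0.0013,0],[0,0,0]],
  [-1,[-0.0371,-0.0009,0],[0,0,0]],
  [-1,[-0.0418,-0.0038,0],[0,0,0]],
  [-1,[-0.0461,-0.0073,0],[0,0,0]],
  [-1,[-0.0499,-0.0112,0],[0,0,0]],
  [-1,[-0.0531,-0.0157,0],[0,0,0]],
  [-1,[-0.0557,-0.0205,0],[0,0,0]],
])

```text
time: 17.1
tool_pos: [0.5051, 0.0705, 0.1711]
tool_rot: [-3.141, -0.002, -0.2]
contact_force: [-0.9, 0.5, -1.8]
opening: 0.0179
```

```bash
python3 - <<'E'
from h import *
T=tool();print(status.observe()['contact_force'],st(T[:3,3]+T[:3,:3]@tip),rel(tcp_for(-.042,0,.0205),Rv))
c=cam('wrist');save('wrist14',cv2.resize(c['img'][60:230,150:370],None,fx=3.5,fy=3.5,interpolation=2)[:600])
c=cam('scene');save('scene14',cv2.resize(c['img'][150:250,130:270],None,fx=5,fy=5))
E
```

```text
[-0.898206    0.52350983 -1.77557285] [-0.04184903  0.00114508  0.0210449 ] (array([0.0007, 0.001 , 0.0006]), array([-0.0008, -0.0023, -0.0002]))
```

View pics/wrist14.png

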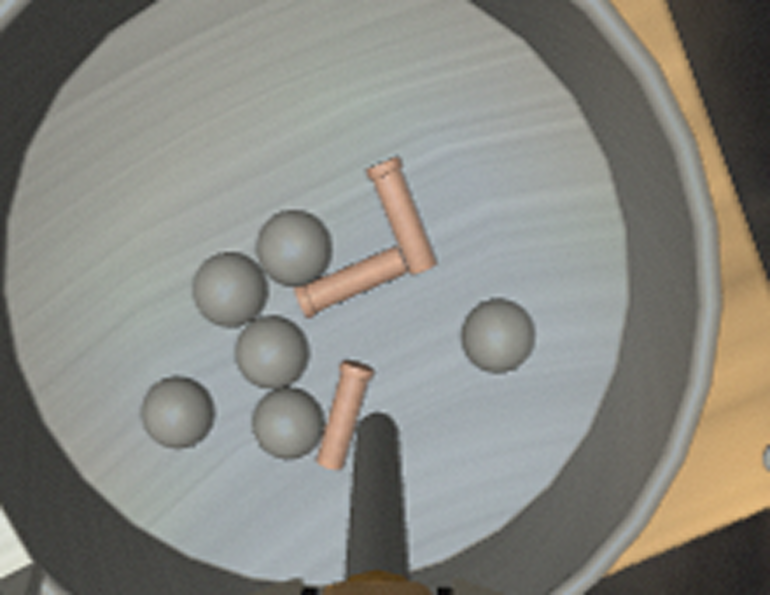

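View pics/scene14.png

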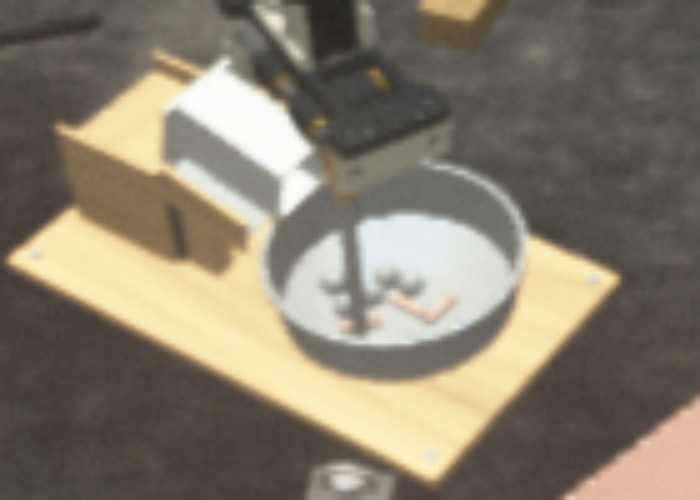

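Emit:
jog_arm([
  [-1,[-0.0018,-0.0051,0],[0,0,0]],
  [-1,[-0.003,-0.0103,0],[0,0,0]],
  [-1,[-0.0035,-0.0157,0],[0,0,0]],
  [-1,[-0.0033,-0.021,0],[0,0,0]],
  [-1,[-0.0023,-0.0265,0],[0,0,0]],
  [-1,[-0.0008,-0.0316,0],[0,0,0]],
  [-1,[0.0014,-0.0365,0],[0,0,0]],
  [-1,[0.0043,-0.0412,0],[0,0,0]],
  [-1,[0.0078,-0.0454,0],[0,0,0]],
  [-1,[0.0117,-0.0492,0],[0,0,0]],
  [-1,[0.0162,-0.0523,0],[0,0,0]],
  [-1,[0.021,-0.0549,0],[0,0,0]],
])

```text
time: 18.2
tool_pos: [0.5374, 0.1198, 0.1711]
tool_rot: [-3.141, -0.002, -0.2]
contact_force: [-0.5, -0.1, -1.3]
opening: 0.018
```

Emit:
jog_arm([
  [-1,[0.005,-0.002,0],[0,0,0]],
  [-1,[0.0105,-0.0033,0],[0,0,0]],
  [-1,[0.016,-0.0038,0],[0,0,0]],
  [-1,[0.0214,-0.0037,0],[0,0,0]],
  [-1,[0.0269,-0.0028,0],[0,0,0]],
  [-1,[0.0321,-0.0013,0],[0,0,0]],
  [-1,[0.0371,0.0009,0],[0,0,0]],
  [-1,[0.0418,0.0038,0],[0,0,0]],
  [-1,[0.0461,0.0073,0],[0,0,0]],
  [-1,[0.0499,0.0112,0],[0,0,0]],
  [-1,[0.0531,0.0157,0],[0,0,0]],
  [-1,[0.0557,0.0205,0],[0,0,0]],
])

```text
time: 19.2
tool_pos: [0.5878, 0.0879, 0.1713]
tool_rot: [-3.141, -0.003, -0.2]
contact_force: [-0.9, 1.2, -1.0]
opening: 0.0178
```

```bash
python3 - <<'E'
from h import *
T=tool();print(status.observe()['contact_force'],st(T[:3,3]+T[:3,:3]@tip),rel(tcp_for(.042,0,.0205),Rv))
c=cam('scene');save('scene15',cv2.resize(c['img'][150:250,130:270],None,fx=5,fy=5))
E
```

```text
[-0.94948511  1.22017866 -0.99329631] [ 0.04270515 -0.00099036  0.02130446] (array([-0.0006, -0.0008,  0.0008]), array([-0.0011, -0.0028, -0.0004]))
```

View pics/scene15.png

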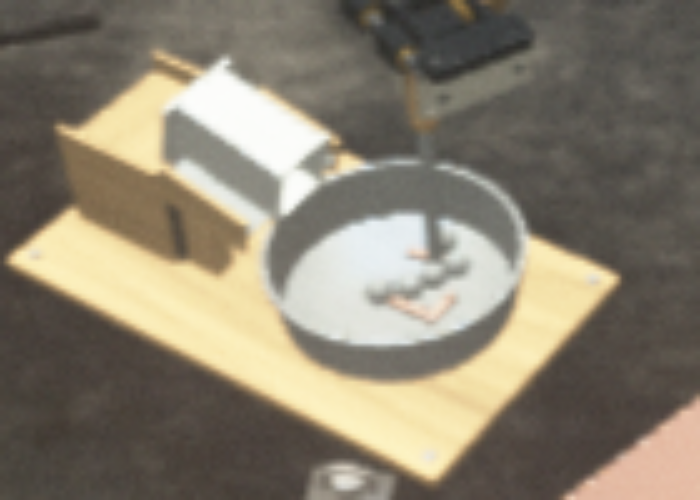

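Emit:
jog_arm([
  [-1,[0.0015,0.0051,0],[0,0,0]],
  [-1,[0.0028,0.0105,0],[0,0,0]],
  [-1,[0.0033,0.0155,0],[0,0,0]],
  [-1,[0.0033,0.021,0],[0,0,0]],
  [-1,[0.0023,0.0265,0],[0,0,0]],
  [-1,[0.0008,0.0318,0],[0,0,0]],
  [-1,[-0.0015,0.0368,0],[0,0,0]],
  [-1,[-0.0045,0.0415,0],[0,0,0]],
  [-1,[-0.008,0.0457,0],[0,0,0]],
  [-1,[-0.0118,0.0495,0],[0,0,0]],
  [-1,[-0.0163,0.0526,0],[0,0,0]],
  [-1,[-0.0211,0.0552,0],[0,0,0]],
])

```text
time: 20.25
tool_pos: [0.5551, 0.0382, 0.1712]
tool_rot: [-3.141, -0.002, -0.2]
contact_force: [0.8, 1.1, -1.1]
opening: 0.0177
```

Emit:
jog_arm([
  [-1,[-0.0051,0.002,0],[0,0,0]],
  [-1,[-0.0105,0.0033,0],[0,0,0]],
  [-1,[-0.0159,0.0038,0],[0,0,0]],
  [-1,[-0.0214,0.0037,0],[0,0,0]],
  [-1,[-0.0269,0.0028,0],[0,0,0]],
  [-1,[-0.0321,0.0013,0],[0,0,0]],
  [-1,[-0.0371,-0.0009,0],[0,0,0]],
  [-1,[-0.0418,-0.0038,0],[0,0,0]],
  [-1,[-0.0461,-0.0073,0],[0,0,0]],
  [-1,[-0.0499,-0.0112,0],[0,0,0]],
  [-1,[-0.0531,-0.0157,0],[0,0,0]],
  [-1,[-0.0557,-0.0205,0],[0,0,0]],
])

```text
time: 21.25
tool_pos: [0.5047, 0.0702, 0.171]
tool_rot: [-3.141, -0.002, -0.2]
contact_force: [0.5, -0.9, -1.2]
opening: 0.0178
```

Emit:
jog_arm([
  [-1,[-0.0018,-0.0051,0],[0,0,0]],
  [-1,[-0.003,-0.0103,0],[0,0,0]],
  [-1,[-0.0035,-0.0157,0],[0,0,0]],
  [-1,[-0.0033,-0.021,0],[0,0,0]],
  [-1,[-0.0023,-0.0265,0],[0,0,0]],
  [-1,[-0.0008,-0.0316,0],[0,0,0]],
  [-1,[0.0014,-0.0365,0],[0,0,0]],
  [-1,[0.0043,-0.0412,0],[0,0,0]],
  [-1,[0.0078,-0.0454,0],[0,0,0]],
  [-1,[0.0117,-0.0492,0],[0,0,0]],
  [-1,[0.0162,-0.0523,0],[0,0,0]],
  [-1,[0.021,-0.0549,0],[0,0,0]],
])

```text
time: 22.25
tool_pos: [0.5371, 0.1195, 0.1711]
tool_rot: [-3.141, -0.002, -0.2]
contact_force: [-0.9, -2.4, -1.5]
opening: 0.0179
```

Emit:
jog_arm([
  [-1,[0.005,-0.002,0],[0,0,0]],
  [-1,[0.0105,-0.0033,0],[0,0,0]],
  [-1,[0.0105,-0.0033,0],[0,0,0]],
])

```text
time: 22.5
tool_pos: [0.5489, 0.1204, 0.1711]
tool_rot: [-3.14, -0.003, -0.2]
contact_force: [-0.5, 0.2, -2.1]
opening: 0.018
```

```bash
python3 - <<'E'
from h import *
T=tool();print(status.observe()['contact_force'],st(T[:3,3]+T[:3,:3]@tip))
c=cam('wrist');save('wrist16',cv2.resize(c['img'][60:230,150:370],None,fx=3.5,fy=3.5,interpolation=2)[:600])
c['T']=c['tool_from_camera'];p=pts(c)
m=(abs(p[...,0])<.02)&(abs(p[...,1])<.012)&(p[...,2]>.03)&(p[...,2]<.135);q=p[m]
for lo in(.03,.07,.11,.125): s=q[(q[:,2]>lo)&(q[:,2]<lo+.01)];print(lo,np.percentile(s[:,0],[50,95]).round(4),np.percentile(s[:,1],[3,50,97]).round(4))
E
```

```text
[-0.53957847  0.19137341 -2.05300313] [0.01254246 0.0395995  0.0211149 ]
0.03 [0.0036 0.0046] [-0.0056  0.0002  0.0052]
0.07 [0.0029 0.0038] [-0.0057  0.0002  0.0055]
0.11 [0.0021 0.0029] [-0.0057 -0.0001  0.0055]
0.125 [0.0022 0.0143] [-0.007 -0.001  0.005]
```

View pics/wrist16.png

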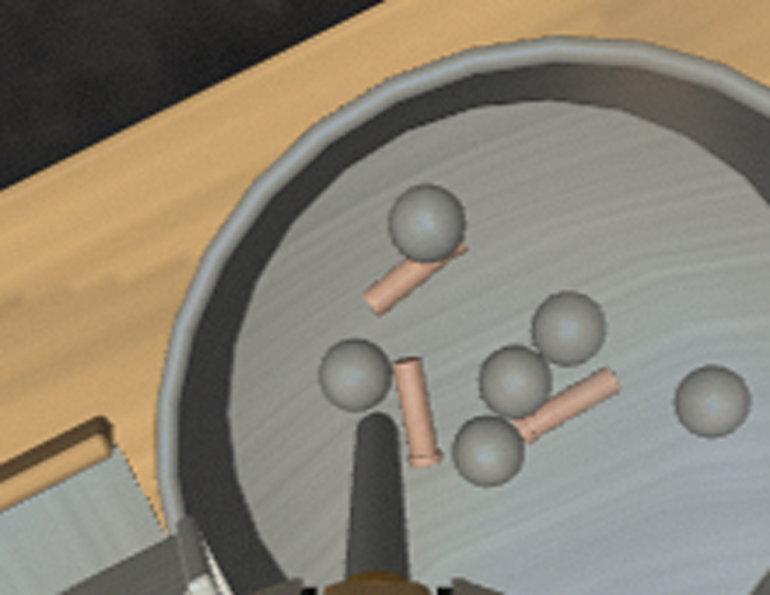

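Emit:
jog_arm([
  [-1,[0,0,-0.01],[0,0,0]],
  [-1,[0,0,-0.03],[0,0,0]],
  [-1,[0,0,-0.06],[0,0,0]],
  [-1,[0,0,-0.095],[0,0,0]],
  [-1,[0,0,-0.13],[0,0,0]],
  [-1,[0,0,-0.155],[0,0,0]],
  [-1,[0,0,-0.16],[0,0,0]],
  [-1,[0,0,-0.16],[0,0,0]],
])

```text
time: 23.22
tool_pos: [0.5476, 0.1204, 0.3336]
tool_rot: [-3.139, -0.007, -0.2]
contact_force: [0.0, 0.4, -2.2]
opening: 0.0178
```

```bash
python3 - <<'E'
from h import *
c=dict(np.load('pics/wrist6.npz'));c['T']=c['tool_from_camera'];p=pts(c)
m=(abs(p[...,0])<.02)&(abs(p[...,1])<.02)&(p[...,2]>.05)&(p[...,2]<.24);q=p[m];col=c['img'][m]
for lo in np.arange(.06,.24,.01):
    s=(q[:,2]>lo)&(q[:,2]<lo+.01)&(abs(q[:,1])<.004)
    if s.sum()>3: print(lo.round(2),s.sum(),np.percentile(q[s][:,0],[10,50,90]).round(4))
T=np.load('grip.npy');G=T[:3,3];X,Z=T[:3,0],T[:3,2]
print('to pre',rel(G+.075*X-.06*Z,T[:3,:3]),'cur',status.observe()['tool_pos'],status.observe()['qpos'].round(2))
c=cam('scene');save('scene17',cv2.resize(c['img'][150:250,130:270],None,fx=5,fy=5))
E
```

```text
0.06 46 [0.0086 0.0088 0.0091]
0.07 38 [0.0087 0.0089 0.0091]
0.08 33 [0.0088 0.009  0.0093]
0.09 30 [0.0088 0.009  0.0092]
0.1 19 [0.0088 0.009  0.0092]
0.11 11 [0.0077 0.0081 0.0082]
0.12 13 [0.0051 0.0058 0.0062]
0.13 20 [0.005  0.0059 0.0063]
0.14 18 [0.0052 0.0058 0.0063]
0.15 19 [0.0053 0.0059 0.0065]
0.16 16 [0.0049 0.006  0.0064]
0.17 17 [0.0053 0.0061 0.0065]
0.18 14 [0.0049 0.0061 0.0065]
0.19 13 [0.0054 0.0061 0.0065]
0.2 13 [0.0055 0.0064 0.0066]
0.21 8 [0.0056 0.0064 0.0066]
0.22 12 [0.0057 0.0064 0.0066]
0.23 6 [0.0058 0.0063 0.0067]
to pre (array([0.1377, 0.366 , 0.0825]), array([-0.0046,  0.6048,  0.002 ])) cur [0.54762757 0.12044962 0.33355716] [0.08 0.35 1.22 0.   1.56 1.85]
```

View pics/scene17.png

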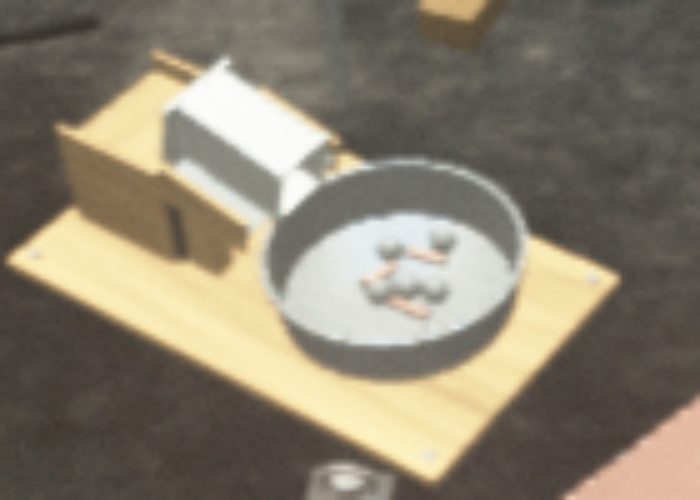

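```bash
cat > rp.py <<'E'
from h import *
def rodfit(f):
    c=dict(np.load(f)) if isinstance(f,str) else dict(f);c['T']=c['tool_from_camera'];p=pts(c)
    m=(abs(p[...,0])<.02)&(abs(p[...,1])<.003)&(p[...,2]>.02)&(p[...,2]<.142);q=p[m]
    zs=[];xs=[]
    for lo in np.arange(.02,.14,.01):
        s=(q[:,2]>lo)&(q[:,2]<lo+.01)
        if s.sum()>3: zs.append(q[s][:,2].mean());xs.append(np.median(q[s][:,0]))
    return np.polyfit(zs,xs,1),np.round(xs,4)
E
python3 - <<'E'
from rp import *
print(rodfit('pics/wrist9.npz'))
c=cam('wrist');np.savez('pics/wrist17.npz',**c);print(rodfit('pics/wrist17.npz'))
T=np.load('grip.npy');G=T[:3,3];X,Y,Z=T[:3,0],T[:3,1],T[:3,2]
E
```

```text
(array([-0.01811008,  0.00456298]), array([0.0041, 0.0039, 0.0038, 0.0036, 0.0034, 0.0032, 0.003 , 0.003 ,
       0.0025, 0.0025, 0.0023, 0.0022]))
(array([-0.01755631,  0.00479221]), array([0.0043, 0.0041, 0.004 , 0.0038, 0.0037, 0.0035, 0.0032, 0.0031,
       0.003 , 0.0027, 0.0027, 0.0024]))
```

```bash
cat >> h.py <<'E'
_T=np.load('grip.npy');Gp=_T[:3,3];GX,GY,GZ=_T[:3,0],_T[:3,1],_T[:3,2];GR=_T[:3,:3]@R.from_rotvec([0,.018,0]).as_matrix()
def lay(dx,dz): return Gp+(.0012+dx)*GX-dz*GZ
E
python3 - <<'E'
from h import *
print(rel(lay(.075,.06),GR))
E
```

```text
(array([0.1403, 0.3655, 0.078 ]), array([-0.0027,  0.6294,  0.0026]))
```

Emit:
jog_arm([
  [-1,[0.005,0.02,0],[0,0.02,0]],
  [-1,[0.015,0.055,0],[0,0.06,0]],
  [-1,[0.025,0.09,0],[0,0.11,0]],
  [-1,[0.038,0.125,0],[0,0.17,0]],
  [-1,[0.05,0.16,0],[0,0.23,0]],
  [-1,[0.065,0.195,0],[0,0.3,0]],
  [-1,[0.08,0.23,0],[0,0.37,0]],
  [-1,[0.095,0.265,0.005],[-0.001,0.44,0.001]],
  [-1,[0.11,0.3,0.015],[-0.002,0.51,0.002]],
  [-1,[0.125,0.33,0.03],[-0.003,0.57,0.003]],
  [-1,[0.137,0.355,0.05],[-0.003,0.62,0.003]],
  [-1,[0.14,0.365,0.065],[-0.003,0.629,0.003]],
])

```text
time: 24.32
tool_pos: [0.6096, -0.2679, 0.2609]
tool_rot: [-3.141, -0.627, -0.208]
contact_force: [-0.8, 0.2, -0.8]
opening: 0.018
```

```bash
python3 - <<'E'
from rp import *
print(rel(lay(.075,.06),GR),status.observe()['qpos'].round(2))
c=cam('wrist');print(rodfit(c)[0])
E
```

```text
(array([-0.0042, -0.0025,  0.008 ]), array([ 0.0014,  0.0025, -0.005 ])) [-0.65  0.29  1.67  0.43  0.64  0.85]
[-0.01838862  0.00460401]
```

Emit:
jog_arm([
  [-1,[-0.002,-0.001,0.004],[0.001,0.0025,-0.005]],
  [-1,[-0.004,-0.0025,0.012],[0.001,0.0025,-0.005]],
  [-1,[-0.004,-0.0025,0.025],[0.001,0.0025,-0.005]],
  [-1,[-0.004,-0.0025,0.04],[0.001,0.0025,-0.005]],
  [-1,[-0.004,-0.0025,0.053],[0.001,0.0025,-0.005]],
  [-1,[-0.01,-0.0025,0.062],[0.001,0.0025,-0.005]],
  [-1,[-0.02,-0.0025,0.065],[0.001,0.0025,-0.005]],
  [-1,[-0.033,-0.0025,0.0655],[0.001,0.0025,-0.005]],
  [-1,[-0.043,-0.0025,0.0655],[0.001,0.0025,-0.005]],
  [-1,[-0.047,-0.0025,0.0655],[0.001,0.0025,-0.005]],
  [-1,[-0.047,-0.0025,0.0655],[0.001,0.0025,-0.005]],
])

```text
time: 25.28
tool_pos: [0.6126, -0.2621, 0.1846]
tool_rot: [3.138, -0.632, -0.197]
contact_force: [-0.2, 0.5, -2.6]
opening: 0.0177
```

```bash
python3 - <<'E'
from rp import *
print(rel(lay(0,.002),GR),status.observe()['contact_force'])
c=cam('wrist');print(rodfit(c)[0]);save('wrist18',c['img']);save('side18',cv2.resize(cam('side')['img'][150:300,180:380],None,fx=4,fy=4))
E
```

```text
(array([-0.0368,  0.0038,  0.0018]), array([-0.002 , -0.0025,  0.0043])) [-0.16272062  0.45127432 -2.55368884]
[-0.01791474  0.0045219 ]
```

View pics/wrist18.png

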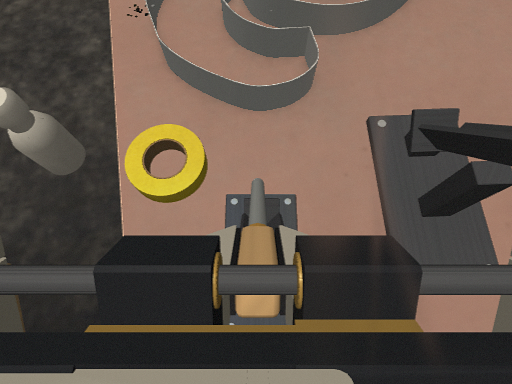

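View pics/side18.png

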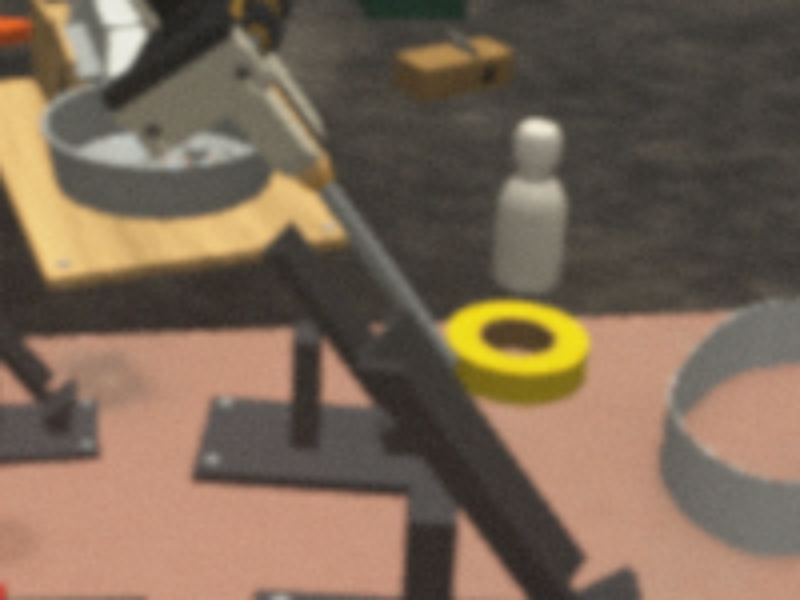

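Emit:
jog_arm([
  [-1,[-0.005,0.002,0.001],[-0.002,-0.002,0.004]],
  [-1,[-0.012,0.0035,0.001],[-0.002,-0.002,0.004]],
  [-1,[-0.02,0.0035,0.001],[-0.002,-0.002,0.004]],
  [-1,[-0.025,0.0035,0.001],[-0.002,-0.002,0.004]],
  [-1,[-0.027,0.0035,0.001],[-0.002,-0.002,0.004]],
  [-1,[-0.027,0.0035,0.001],[-0.002,-0.002,0.004]],
  [-1,[-0.027,0.0035,0.001],[-0.002,-0.002,0.004]],
])

```text
time: 25.97
tool_pos: [0.5921, -0.2625, 0.1692]
tool_rot: [3.138, -0.632, -0.202]
contact_force: [-0.1, -0.5, -0.8]
opening: 0.0177
```

```bash
python3 - <<'E'
from rp import *
print(rel(lay(0,.002),GR),status.observe()['contact_force'])
c=cam('wrist');save('wrist19',c['img'])
E
```

```text
(array([-0.0115, -0.0005,  0.0013]), array([ 0.0013, -0.0028,  0.0004])) [-0.05182305 -0.46461181 -0.78457257]
```

View pics/wrist19.png

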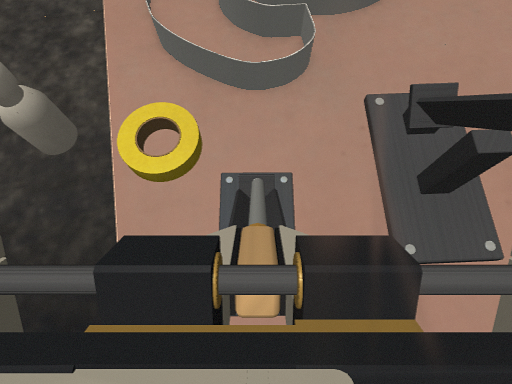

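Emit:
jog_arm([
  [-1,[-0.003,-0.0005,0.0005],[0.001,-0.0025,0]],
  [-1,[-0.006,-0.0005,0.0005],[0.001,-0.0025,0]],
  [-1,[-0.008,-0.0005,0.0005],[0.001,-0.0025,0]],
  [-1,[-0.01,-0.0005,0.0005],[0.001,-0.0025,0]],
  [-1,[-0.011,-0.0005,0.0005],[0.001,-0.0025,0]],
  [-1,[-0.011,-0.0005,0.0005],[0.001,-0.0025,0]],
  [-1,[-0.011,-0.0005,0.0005],[0.001,-0.0025,0]],
])

```text
time: 26.6
tool_pos: [0.5834, -0.2601, 0.1619]
tool_rot: [3.139, -0.629, -0.202]
contact_force: [-0.1, -0.6, -1.9]
opening: 0.0178
```

```bash
python3 - <<'E'
from rp import *
s=status.observe();print(rel(lay(0,.002),GR),s['contact_force'],s['torque'])
c=cam('wrist');print(rodfit(c)[0]);np.savez('pics/wrist20.npz',**c)
E
```

```text
(array([0.    , 0.0001, 0.0007]), array([-0.    ,  0.0003,  0.0002])) [-0.12152673 -0.62201682 -1.93683467] [ 0.14154004  0.61672997 -0.03699404]
[-0.01896208  0.00462703]
```

Emit:
jog_arm([
  [-1,[-0.0005,0,0.0005],[0,0,0]],
  [-1,[-0.001,0,0.0005],[0,0,0]],
  [-1,[-0.001,0,0.0005],[0,0,0]],
], squeeze=10)

```text
time: 26.9
tool_pos: [0.5833, -0.2603, 0.1613]
tool_rot: [3.139, -0.63, -0.202]
contact_force: [2.6, -1.1, -0.3]
opening: 0.0177
```

Emit:
jog_arm([
  [-0.6,[0,0,0],[0,0,0]],
  [-0.5,[0,0,0],[0,0,0]],
  [-0.4,[0,0,0],[0,0,0]],
  [-0.2,[0,0,0],[0,0,0]],
  [0.1,[0,0,0],[0,0,0]],
  [0.4,[0,0,0],[0,0,0]],
  [0.7,[0,0,0],[0,0,0]],
  [1,[0,0,0],[0,0,0]],
  [1,[0,0,0],[0,0,0]],
  [1,[0,0,0],[0,0,0]],
  [1,[0,0,0],[0,0,0]],
  [1,[0,0,0],[0,0,0]],
])

```text
time: 27.9
tool_pos: [0.583, -0.2599, 0.1609]
tool_rot: [3.139, -0.629, -0.202]
contact_force: [0.4, 0.9, 0.8]
opening: 0.0831
```

```bash
python3 - <<'E'
from rp import *
s=status.observe();print(s['opening'],s['contact_force'])
c=cam('wrist');print(rodfit(c));save('wrist21',c['img']);save('side21',cv2.resize(cam('side')['img'][150:300,180:380],None,fx=4,fy=4))
E
```

```text
0.0830588596354649 [0.44396443 0.91170353 0.84896274]
(array([-0.01596689,  0.0050466 ]), array([0.0046, 0.0045, 0.0043, 0.0042, 0.004 , 0.0038, 0.0037, 0.0036,
       0.0033, 0.0032, 0.003 , 0.0029]))
```

View pics/wrist21.png

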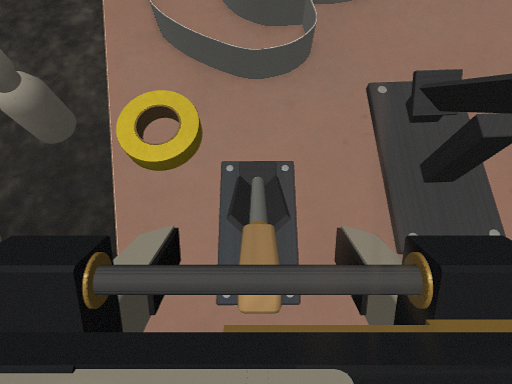

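View pics/side21.png

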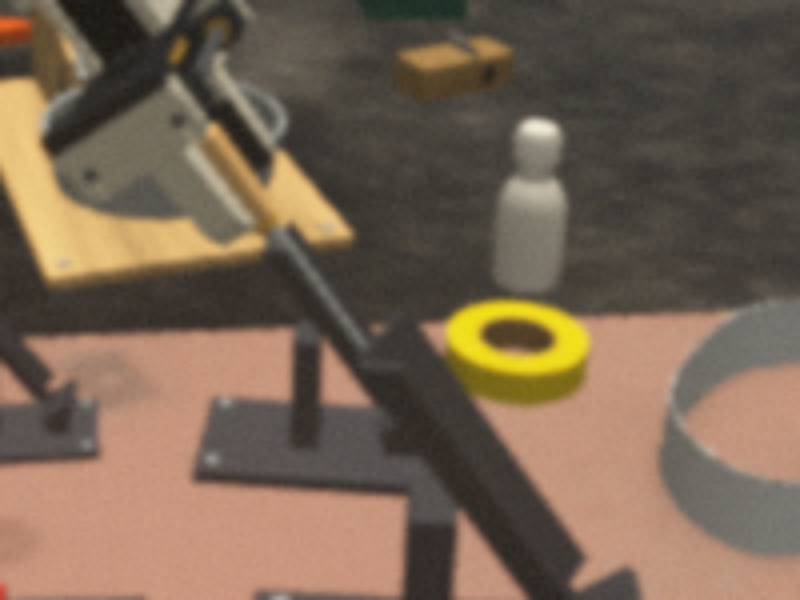

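Rod lies in the V (released, fingers 83 mm apart). Backing out along the rod axis.

Emit:
jog_arm([
  [1,[0,0,-0.005],[0,0,0]],
  [1,[0,0,-0.018],[0,0,0]],
  [1,[0,0,-0.035],[0,0,0]],
  [1,[0,0,-0.055],[0,0,0]],
  [1,[0,0,-0.08],[0,0,0]],
  [1,[0,0,-0.11],[0,0,0]],
  [1,[0,0,-0.14],[0,0,0]],
  [1,[0,0,-0.16],[0,0,0]],
  [1,[0,0,-0.16],[0,0,0]],
  [1,[0,0,-0.16],[0,0,0]],
])

```text
time: 28.83
tool_pos: [0.4906, -0.241, 0.2915]
tool_rot: [3.137, -0.632, -0.201]
contact_force: [-0.4, 0.2, -0.3]
opening: 0.0915
```

```bash
python3 - <<'E'
from h import *
s=status.observe();print(s['opening'],s['contact_force'],s['time'])
c=cam('wrist');np.savez('pics/wrist22.npz',**c);save('wrist22',c['img']);p=pts(c)
h=cv2.cvtColor(c['img'],cv2.COLOR_RGB2HSV);q=p-A
m=(abs(q@n)<.03)&(abs(q@e)<.03)&((q@a)>.03)&((q@a)<.14);wd=m&(h[...,0]>8)&(h[...,0]<28)&(h[...,1]>70)
for nm in('pics/wrist6.npz','pics/wrist22.npz'):
    c=dict(np.load(nm));p=pts(c);q=p-A
    h=cv2.cvtColor(c['img'],cv2.COLOR_RGB2HSV);m=(abs(q@n)<.03)&(abs(q@e)<.03)&((q@a)>.03)&((q@a)<.14);wd=m&(h[...,0]>8)&(h[...,0]<28)&(h[...,1]>70)
    z=q[wd];print(nm,len(z),np.percentile(z@a,[1,99]).round(4),np.percentile(z@e,[1,50,99]).round(4),np.percentile(z@n,[50,99]).round(4))
c=cam('scene');np.savez('pics/scene22.npz',**c);save('scene22',c['img'])
c=cam('side');save('side22',c['img'])
E
```

```text
0.09152858853409061 [-0.44233934  0.24002282 -0.333356  ] 28.8333
pics/wrist6.npz 1075 [0.0555 0.1208] [-0.0094 -0.001   0.0079] [0.0061 0.0086]
pics/wrist22.npz 589 [0.0635 0.1206] [-0.0091 -0.0005  0.0078] [0.0046 0.0086]
```

View pics/wrist22.png

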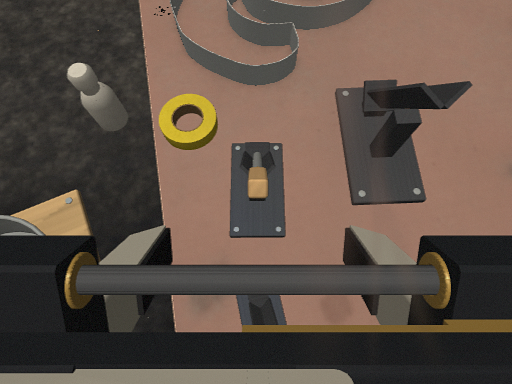

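View pics/scene22.png

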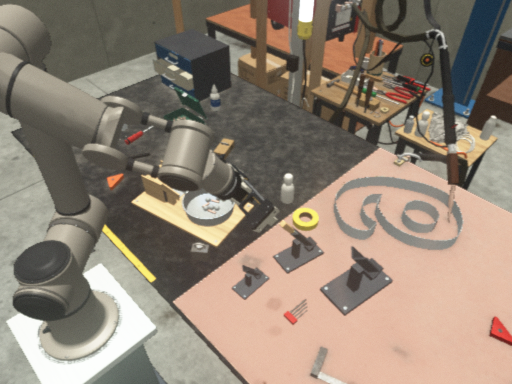

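View pics/side22.png

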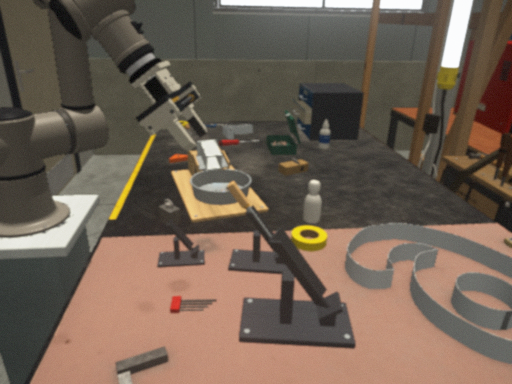

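Emit:
jog_arm([
  [1,[0,0.015,-0.015],[0,0,0]],
  [1,[0,0.045,-0.04],[0,0,0]],
  [1,[0,0.07,-0.07],[0,0,0]],
  [1,[0,0.08,-0.08],[0,0,0]],
  [1,[0,0.08,-0.08],[0,0,0]],
  [1,[0,0.08,-0.08],[0,0,0]],
])

```text
time: 29.48
tool_pos: [0.4284, -0.3099, 0.3537]
tool_rot: [3.141, -0.628, -0.204]
contact_force: [0.3, 0.3, -1.2]
opening: 0.0917
```

```bash
python3 - <<'E'
from h import *
s=status.observe();print(s['contact_force'],s['time'],abs(s['qvel']).max())
c=cam('scene');save('scene23',cv2.resize(c['img'][150:250,130:270],None,fx=5,fy=5))
print(job.hand_in())
E
```

```text
[ 0.32742649  0.25552243 -1.16757531] 29.4833 0.03351205291846401
the job is handed in; nothing more can be done
None
```

View pics/scene23.png

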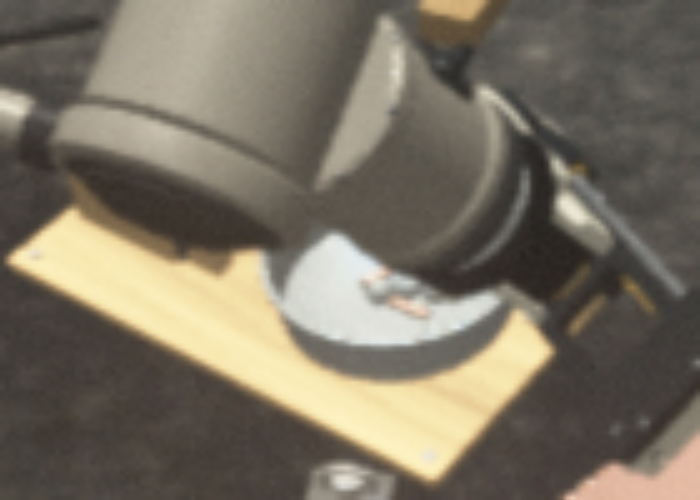

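The job is done and handed in at 29.5 s.

- **Box:** I tipped it over the stop onto the chute. It stayed lying there with its mouth over the basin, and all 6 balls ran in.
- **Stirring:** The rod made two full clockwise rounds plus about 17°. Its end ran at about 42 mm radius, about 4 mm above the floor by the tool pose. It began and ended on the chute's side.
- **Rod:** It tilted about 1° in the grip. I corrected for that and laid it back in the middle-sized rest. The wrist camera showed the handle within about 1 mm of where it lay at the start.

**Last checks:**
- **Clear view, just after stirring:** The wrist view at the end of stirring showed 6 balls and 3 studs in the basin. The scene view after I lifted the rod out showed the box still on the chute.
- **Final picture:** In the last scene picture the arm hid the box and part of the basin, so that count was not confirmed again.
- **White bottle:** It looked unmoved in every view.
- **Forces:** Every reading I took stayed under 4 N.

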